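# Sort chopstick rests and tip them into the display box

### The arm

A 6-joint arm with a two-finger parallel gripper is mounted at the origin on the work surface. World frame = base frame: x ahead of the robot, y to its left, z up, the work surface at z = 0. Lengths are in m, angles in rad, forces in N, time in s.
With the tool pointing down it reaches from about 0.325 to 0.9 m from the base axis. Payload 6.1 kg.
Tool frame: the origin (TCP) lies where the fingers leave the gripper's body, on its centre line; the fingertips stand 73 mm ahead of it and the grasp point (between the pads) lies 54 mm ahead of it (tcp_to_grasp is the distance from the TCP to the grasp point, in m); x points along the fingers, z is the direction in which the jaws open and shut, and the axes are right-handed (so a half turn about x gives the same grasp; the last joint's range is limited). The gripper opens to 85 mm and grips with 20 to 120 N. Pads are 22 mm wide; open, the fingers measure 114 mm over their backs; the gripper's body (76 mm by 85 mm) begins 54 mm behind the grasp point. The pads swing forward as they close: fully open they stand 13 mm farther back than shut.
Start: joints at [1.214, 0.22, 1.526, -0, 1.395, -0.126], TCP at [0.143, 0.608, 0.304] pointing down, gripper open.
Joint ranges: [-2.98, 2.98], [-0.91, 2.08], [0.09, 2.57], [-1.24, 4.39], [0.2, 2.65], [-2.68, 2.68]. Speed limits (rad/s): [2.57, 2.57, 3.01, 3.14, 3.14, 3.14].

### API

Orientations are given as a unit quaternion [w, x, y, z].
In Python, from plant import state, get_image, finish_job, tcp_to_grasp gives the robot as it stands.
- The arm moves only by the tool carry_out, never from a script. Its arguments are lists of equal length, an entry for each row: "linear": the shift along the tool's x, y, z in m, a list of three; "rotation": the turn, a rotation vector about the tool's x, y, z in degrees, a list of three. In form: {"linear": [[x, y, z], ...], "rotation": [[rx, ry, rz], ...]}. A call has exactly 10 rows; each row shifts and turns the commanded pose from where the row before left it, along the tool's axes as they then stand; what a row does not reach is not made up. A row lasts 1/10 s, in which the tool goes at most 50 mm and 8.59 degrees, less where a joint would pass 70% of its speed; a pose out of reach is approached as far as the arm can. A call is refused whole if a number of a shift passes 0.05 or a number of a turn 8.59, either way. A call with a gripper value outside its range is refused whole. "fingers" is the opening, from -1 (shut) to 1 (fully open), set as the call begins (left out, the last holds). The fingers move at their own pace and stop on an object; "newtons" is the grip in N (left out, the last holds). Time passes only in rows, so rows that do not move let the fingers close, or fill a call up. It gives the time, the measured TCP pose, the force and the opening at its end, in the units of the state.
- state(): the state, without advancing time (a new reading comes with each control period).
- get_image(name): name is "scene" or "top" or "wrist"; returns a dict with "color" (420x560x3 uint8, blue, green, red), "intrinsics" (3x3 intrinsics, pixels), "view" (4x4, takes a point from world to camera coordinates); the wrist camera has in their place "mount" (4x4, takes a point from camera to tool coordinates, whose origin is the TCP and whose axes are the tool frame's). Camera axes: x right, y up, looking along -z (the intrinsics and any distortion apply to the point x, -y, -z); pixel columns grow to the right and rows downward; lengths in m; the calibration is good to about 2 mm. A picture is of the moment at which its call begins: read the wrist's pose just before it. There is no depth.
- finish_job(): hands the job in, once; it reports no verdict.
The state is a dict: "clock": time; "joint_positions": joint angles; "qd": joint speeds; "joint_efforts": joint torques, N m; "tool_pos": TCP position; "tool_rot": TCP orientation; "ft_force": force on the tool from outside, world axes, zero at the start; "torque": the same for the moment, N m; "opening": opening from 0.0 (shut) to 1.0 (fully open).
Only numpy, scipy, OpenCV 4.12 (cv2) and the standard library are available. Lean on these libraries where they do the work, as an engineer would, in place of code of your own. Each camera call takes 0.05 s, during which the arm holds its last target.

### The job

Pick every broken chopstick rest out of the black tray and out of the wooden display box and put it in the white bowl. Then lift the tray with the whole ones by its handle, hook the groove under its open front edge over the round rim of the box and, with the rim as pivot, tip the tray up steeply until all the whole rests have slid into the box; then set the empty tray back flat on the counter. All the whole rests must end in the box and all the broken ones in the bowl; leave the other crockery where it stands.

Things in the scene. Friction and masses are not known exactly. Their poses are not given: they have to be found in the camera images.
- tray: loose black lacquered sorting tray, 0.3 kg, 222 mm wide (its x); along its y from -90 (back) to +102 mm (front, open, no wall). Origin: centre of its underside. Floor underside at z 12, top at z 17 mm; 5 mm side walls up to z 40, back wall to z 44. Stands on two 12 mm deep cross ribs at y -80 and +66 mm. The rests lie on its floor, and slide once it tilts some 25 to 50 degrees
- tray_handle (a point): grip point of the tray's handle, at (0, -107, 67) mm in the tray's frame: a flat pale wooden tab 70 mm wide (tray's x), 10 mm thick, rising from the top of the back wall and leaning outward (tray's -y) 0.65 rad from vertical. It runs 55 mm up that slope; this point is 32 mm up it. Axes as the tray's. Gripped squarely, the fingers point down the slope, one on each broad face
- tray_groove (a point): middle of the groove under the tray's front, on the floor's underside, at (0, 82, 12) mm in the tray's frame. The groove is 26 mm wide, along the tray's x, between the 12 mm deep rib at y +66 and a 5 mm deep rib at y +98, and fits loosely over the box's round rim. Axes as the tray's
- box: wooden display box, fixed to the counter, 270 mm (its x) by 166 mm (its y). Origin: centre of its underside; floor top at z 8 mm. On its -y side, facing the tray, a thin 4 mm wall carries a round rim bar, 12 mm thick, over the whole width, its top at z 70 mm; the ends are 64 mm high, the backboard on the +y side 115 mm
- rim (a point): middle of the top of the display box's round rim bar, at (0, -80, 70) mm in the box's frame; the bar's centre line is 6 mm below and runs along the box's x. Axes as the box's
- bowl: loose white ceramic bowl for rejects, 140 mm across its rim, 45 mm high, 0.4 kg. Origin: centre of its underside
- whole1: whole white ceramic chopstick rest, a bar 46 mm long (its x), 16 mm wide (its y), 12 mm high at its two raised ends and 8.5 mm in the middle, 25 g. Origin: centre of its underside. Starts in the tray. May be absent (None)
- whole2: whole white ceramic chopstick rest, a bar 46 mm long (its x), 16 mm wide (its y), 12 mm high at its two raised ends and 8.5 mm in the middle, 25 g. Origin: centre of its underside. Starts in the tray. May be absent (None)
- whole3: whole white ceramic chopstick rest, a bar 46 mm long (its x), 16 mm wide (its y), 12 mm high at its two raised ends and 8.5 mm in the middle, 25 g. Origin: centre of its underside. Starts in the tray. May be absent (None)
- whole4: whole white ceramic chopstick rest, a bar 46 mm long (its x), 16 mm wide (its y), 12 mm high at its two raised ends and 8.5 mm in the middle, 25 g. Origin: centre of its underside. Starts in the tray. May be absent (None)
- whole5: whole white ceramic chopstick rest, a bar 46 mm long (its x), 16 mm wide (its y), 12 mm high at its two raised ends and 8.5 mm in the middle, 25 g. Origin: centre of its underside. Starts in the tray. May be absent (None)
- whole6: whole white ceramic chopstick rest, a bar 46 mm long (its x), 16 mm wide (its y), 12 mm high at its two raised ends and 8.5 mm in the middle, 25 g. Origin: centre of its underside. Lies in the display box from before
- broken1: broken white chopstick rest: only about half is left, 24 mm long (its x) with one raised end (its -x) and a snapped end showing the brown clay, 16 mm wide (its y), 8.5 to 12 mm high, 14 g. Origin: centre of its underside. Starts in the tray. May be absent (None)
- broken2: broken white chopstick rest: only about half is left, 24 mm long (its x) with one raised end (its -x) and a snapped end showing the brown clay, 16 mm wide (its y), 8.5 to 12 mm high, 14 g. Origin: centre of its underside. Starts in the tray. May be absent (None)
- broken3: broken white chopstick rest: only about half is left, 24 mm long (its x) with one raised end (its -x) and a snapped end showing the brown clay, 16 mm wide (its y), 8.5 to 12 mm high, 14 g. Origin: centre of its underside. Starts in the tray. May be absent (None)
- broken4: broken white chopstick rest: only about half is left, 24 mm long (its x) with one raised end (its -x) and a snapped end showing the brown clay, 16 mm wide (its y), 8.5 to 12 mm high, 14 g. Origin: centre of its underside. Starts in the tray. May be absent (None)
- broken5: broken white chopstick rest: only about half is left, 24 mm long (its x) with one raised end (its -x) and a snapped end showing the brown clay, 16 mm wide (its y), 8.5 to 12 mm high, 14 g. Origin: centre of its underside. Starts in the display box
- mug: bystander to leave alone: blue ceramic mug, 80 mm across, 85 mm high. Origin: centre of its underside
- cup: bystander to leave alone: green glass cup, 72 mm across, 70 mm high. Origin: centre of its underside
- flask: bystander to leave alone: white ceramic flask, 64 mm across, 150 mm high. Origin: centre of its underside
- sauce_dishes: bystander to leave alone: stack of blue sauce dishes, 92 mm across, 32 mm high. Origin: centre of its underside

How it is judged:
By the outcome, as a careful person would: the job done as asked, in the order asked, and still so for the second after the job is handed in, with the robot touching nothing.
Of whole1, whole2, whole3, whole4, whole5 only 3 to 5 are there at a start; the rules pass over those that are not, and their reading is None.
Of broken1, broken2, broken3, broken4 only 2 to 4 are there at a start; the rules pass over those that are not, and their reading is None.
At some moment in a run one of tray, bowl, broken1, broken2, broken3, broken4, broken5 may be knocked a few centimetres aside while the robot is not near it.
It also fails if it takes over 210 s, if anything falls off the work surface, if the arm or the gripper's body presses on something with over 40 N, if the wrist force passes 120 N, or if a joint passes its speed limit or range.

## Working session

There is one attempt and no reset: what is moved stays moved. The work goes in short steps, Python scripts to look and compute and a tool call to move; the robot and the scene stay as the last step left them, time stands still between calls to the robot, and variables do not carry over. Pictures are saved under pics/ and viewed, and the job is handed in when it is done.

Besides the shell and the picture viewer there is one more tool, called after "Request:" in YAML: its name, and indented under it one key for each argument. carry_out: Moves the arm, as the interface text tells. Its arguments: {"type":"object","properties":{"linear":{"type":"array"},"rotation":{"type":"array"},"fingers":{"type":"number"},"newtons":{"type":"number"}},"required":["linear","rotation"]}

```bash
ls; mkdir -p pics; python3 - <<'E'
from plant import *
import cv2
s=state();print({k:(v if not hasattr(v,'__len__') else [round(float(x),4) for x in v]) for k,v in s.items()}, tcp_to_grasp)
for n in ['scene','top','wrist']:
    d=get_image(n);cv2.imwrite(f'pics/{n}0.png',d['color'])
    print(n,d['intrinsics'],d.get('view',d.get('mount')),d.keys())
E
```

```text
pics
{'clock': 0.0, 'joint_positions': [1.2139, 0.2212, 1.5276, 0.0, 1.3947, -0.1261], 'qd': [0.0011, 0.001, -0.0009, -0.0002, 0.0006, -0.0016], 'joint_efforts': [-0.0006, -49.6913, -38.9388, -0.0003, 0.0115, -0.0], 'tool_pos': [0.1428, 0.608, 0.3028], 'tool_rot': [0.5536, -0.4395, 0.5548, 0.4388], 'ft_force': [-0.0516, -0.3754, -0.5891], 'torque': [-0.001, -0.0184, 0.0313], 'opening': 0.9989439547251725} 0.0539
scene [[426.25905431   0.         278.04168118]
 [  0.         426.25905431 211.85791303]
 [  0.           0.           1.        ]] [[-0.39820089  0.91729433  0.00267535  0.19442252]
 [-0.74439909 -0.32484792  0.58338994  0.41924175]
 [ 0.53600937  0.23031487  0.8121878  -1.46045667]
 [ 0.          0.          0.          1.        ]] dict_keys(['color', 'intrinsics', 'view'])
top [[435.83701879   0.         272.13856584]
 [  0.         435.83701879 205.10812426]
 [  0.           0.           1.        ]] [[-0.00563426 -0.99975051  0.02161435  0.03789135]
 [ 0.9895689  -0.00246279  0.14403929 -0.60301344]
 [-0.14395012  0.02220044  0.98933589 -0.92708777]
 [ 0.          0.          0.          1.        ]] dict_keys(['color', 'intrinsics', 'view'])
wrist [[292.64685406   0.         282.33250528]
 [  0.         292.64685406 207.65125565]
 [  0.           0.           1.        ]] [[ 7.38032573e-04  2.91896660e-01 -9.56449578e-01 -6.97886137e-02]
 [-2.57736558e-04  9.56449862e-01  2.91896548e-01  7.45991682e-02]
 [ 9.99999694e-01  3.10828614e-05  7.81123594e-04  1.22375263e-03]
 [ 0.00000000e+00  0.00000000e+00  0.00000000e+00  1.00000000e+00]] dict_keys(['color', 'intrinsics', 'mount'])
```

View pics/scene0.png

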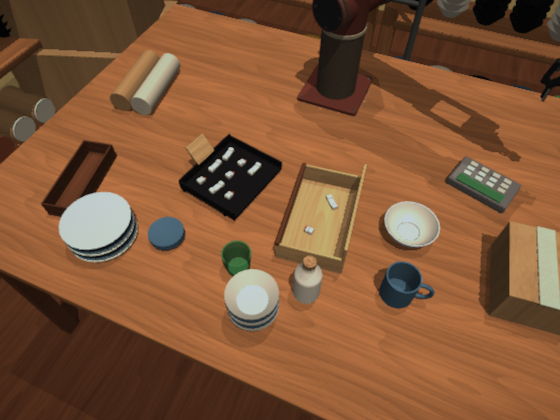

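View pics/top0.png

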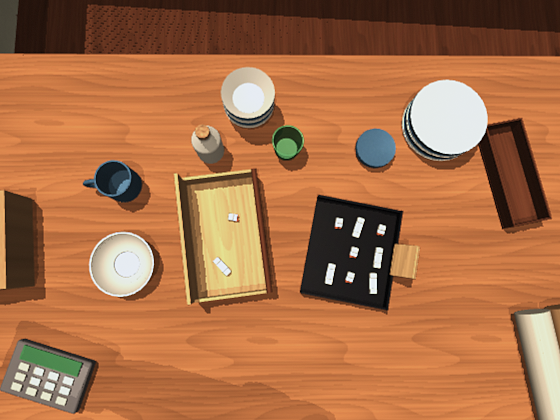

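View pics/wrist0.png

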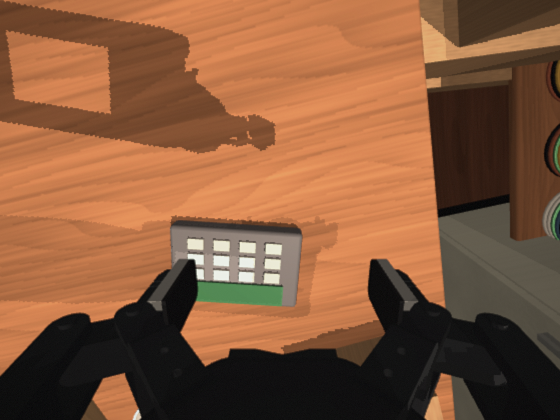

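```bash
cat > h.py <<'E'
from plant import *
import cv2, numpy as np
from scipy.spatial.transform import Rotation as R
def rot(q): return R.from_quat([q[1],q[2],q[3],q[0]])
def cam(name):
    s=state(); d=get_image(name)
    if name=='wrist':
        T=np.eye(4);T[:3,:3]=rot(s['tool_rot']).as_matrix();T[:3,3]=s['tool_pos']
        V=np.linalg.inv(T@np.array(d['mount']))
    else: V=np.array(d['view'])
    return d['color'].copy(),np.array(d['intrinsics']),V
def ray(uv,K,V):
    uv=np.atleast_2d(uv).astype(float)
    c=np.c_[(uv[:,0]-K[0,2])/K[0,0],-(uv[:,1]-K[1,2])/K[1,1],-np.ones(len(uv))]
    C=np.linalg.inv(V); return C[:3,3],c@C[:3,:3].T
def onz(uv,z,K,V):
    o,d=ray(uv,K,V); return o+d*((z-o[2])/d[:,2])[:,None]
def proj(P,K,V):
    P=np.atleast_2d(P);c=P@V[:3,:3].T+V[:3,3]
    return np.c_[K[0,0]*c[:,0]/-c[:,2]+K[0,2],K[1,1]*c[:,1]/c[:,2]+K[1,2]]
def st():
    s=state();print('t%.2f'%s['clock'],'p',np.round(s['tool_pos'],4),'F',np.round(s['ft_force'],1),'op %.3f'%s['opening'],'q',np.round(s['joint_positions'],3));return s
def down(yaw):
    """tool x down, tool z (jaw) at world yaw"""
    x=np.array([0,0,-1.]);z=np.array([np.cos(yaw),np.sin(yaw),0]);y=np.cross(z,x)
    return R.from_matrix(np.c_[x,y,z])
def delta(p,Rt=None):
    s=state();R0=rot(s['tool_rot'])
    print('linear(tool) ',np.round(R0.inv().apply(np.array(p)-s['tool_pos']),4))
    if Rt is not None:
        rv=np.degrees((R0.inv()*Rt).as_rotvec());print('rotvec(tool)',np.round(rv,2))
        print('lin after turn',np.round(Rt.inv().apply(np.array(p)-s['tool_pos']),4))
def big(img,box,f,name):
    x0,y0,x1,y1=box;cv2.imwrite('pics/'+name,cv2.resize(img[y0:y1,x0:x1],None,fx=f,fy=f,interpolation=cv2.INTER_CUBIC))
E
python3 - <<'E'
from h import *
img,K,V=cam('top')
big(img,(290,185,430,320),5.5,'tray0.png'); big(img,(160,150,300,320),4,'box0.png')
hsv=cv2.cvtColor(img,cv2.COLOR_BGR2HSV)
dark=(img.max(2)<60).astype(np.uint8)
n,l,st_,c=cv2.connectedComponentsWithStats(dark)
for i in range(1,n):
    if st_[i,4]>800: print('dark',st_[i],c[i])
E
```

```text
dark [   14     0   546    53 12119] [283.37420579  15.03770938]
dark [ 487  120   63  100 1327] [525.65335343 164.94574228]
dark [ 478  130   36   99 1067] [494.9606373  182.21743205]
dark [   5  191   29   97 1940] [ 18.42268041 242.6628866 ]
dark [ 300  195  103  115 7563] [349.93864868 251.67367447]
```

View pics/tray0.png

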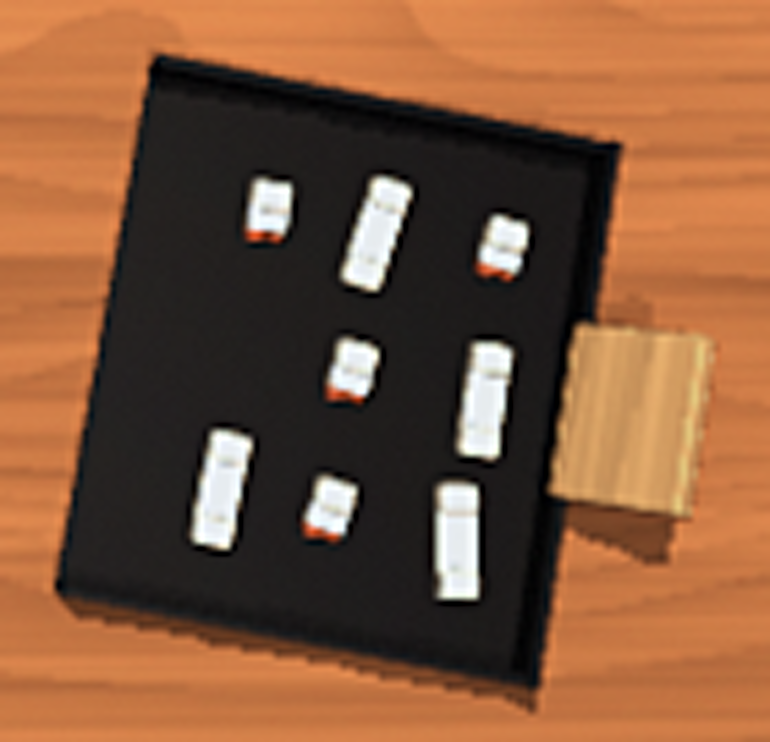

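View pics/box0.png

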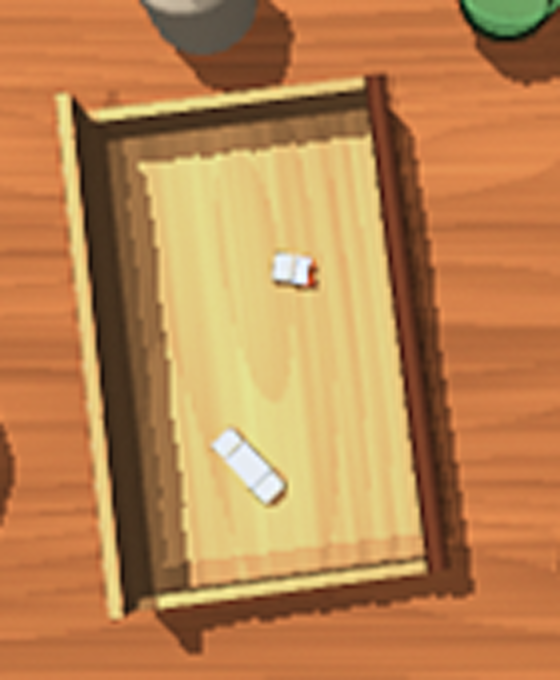

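```bash
cat >> h.py <<'E'
def rests(img,K,V,z,mask=None,amin=25):
    hsv=cv2.cvtColor(img,cv2.COLOR_BGR2HSV)
    w=((hsv[...,2]>150)&(hsv[...,1]<60)).astype(np.uint8)
    r=((hsv[...,1]>150)&((hsv[...,0]<9)|(hsv[...,0]>172))&(hsv[...,2]>90)).astype(np.uint8)
    if mask is not None: w=w*mask;r=r*mask
    n,l,s,c=cv2.connectedComponentsWithStats(w)
    out=[]
    for i in range(1,n):
        if s[i,4]<amin: continue
        m=(l==i).astype(np.uint8)
        nr=int((cv2.dilate(m,np.ones((5,5)))*r).sum())
        if nr:  # include snapped end
            m|=cv2.dilate(m,np.ones((5,5)))*r
        cn=cv2.findContours(m,0,2)[0]; cn=max(cn,key=len)[:,0,:]
        P=onz(cn,z,K,V)[:,:2]
        (cx,cy),(a,b),ang=cv2.minAreaRect((P*1000).astype(np.float32))
        if a<b: a,b,ang=b,a,ang+90
        ang=(ang+90)%180-90
        out.append(dict(p=(cx/1000,cy/1000),L=a,W=b,ang=ang,red=nr,px=c[i]))
    return out
def poly(pts,shape=(420,560)):
    m=np.zeros(shape,np.uint8);cv2.fillPoly(m,[np.array(pts,np.int32)],1);return m
E
python3 - <<'E'
from h import *
img,K,V=cam('top')
print('cam',np.linalg.inv(V)[:3,3])
t=lambda p:np.array(p)/5.5+[290,185]
b=lambda p:np.array(p)/4+[160,150]
for n,p,z in [('FR',(152,60),.04),('FL',(60,590),.04),('BR',(620,145),.044),('BL',(535,688),.044)]:
    print(n,onz(t(p),z,K,V).round(4))
for n,p,z in [('rim+x',(376,75),.064),('rim-x',(437,571),.064),('back+x',(64,96),.115),('back-x',(115,617),.115)]:
    print(n,onz(b(p),z,K,V).round(4))
for r in rests(img,K,V,.027,poly([t(p) for p in [(150,60),(60,590),(535,688),(620,145)]])): print(r)
for r in rests(img,K,V,.018,poly([b(p) for p in [(130,130),(370,110),(420,560),(180,580)]])): print(r)
hs=cv2.cvtColor(img,cv2.COLOR_BGR2HSV)
m=poly([(75,220),(170,220),(170,310),(75,310)])*((hs[...,1]<110)&(hs[...,2]>110))
n,l,s,c=cv2.connectedComponentsWithStats(m.astype(np.uint8));i=1+np.argmax(s[1:,4])
cn=max(cv2.findContours((l==i).astype(np.uint8),0,2)[0],key=len)[:,0]
P=onz(cn,.045,K,V)[:,:2];print('bowl',s[i],cv2.minEnclosingCircle((P*1000).astype(np.float32)))
E
```

```text
cam [0.46348244 0.05697856 1.00323983]
FR [[ 0.6243 -0.067   0.04  ]]
FL [[ 0.412  -0.0261  0.04  ]]
BR [[ 0.5882 -0.2563  0.044 ]]
BL [[ 0.3731 -0.2122  0.044 ]]
rim+x [[0.6812 0.0754 0.064 ]]
rim-x [[0.4128 0.0431 0.064 ]]
back+x [[0.6583 0.2359 0.115 ]]
back-x [[0.3942 0.2038 0.115 ]]
{'p': (0.5555890502929688, -0.15827825927734376), 'L': 45.54038619995117, 'W': 16.378324508666992, 'ang': -20.288795471191406, 'red': 0, 'px': array([357.95973154, 226.85234899])}
{'p': (0.5643482666015625, -0.11459776306152344), 'L': 23.056198120117188, 'W': 15.88498306274414, 'ang': -1.5172805786132812, 'red': 9, 'px': array([338.64179104, 222.11940299])}
{'p': (0.5489073486328125, -0.2103511962890625), 'L': 24.896902084350586, 'W': 16.32422637939453, 'ang': -20.577735900878906, 'red': 8, 'px': array([381.19117647, 228.85294118])}
{'p': (0.49825961303710936, -0.14670587158203124), 'L': 26.148761749267578, 'W': 16.527423858642578, 'ang': -17.75788116455078, 'red': 12, 'px': array([353.94117647, 251.32352941])}
{'p': (0.48748495483398435, -0.2002819366455078), 'L': 46.29134750366211, 'W': 16.65469360
[... 375 characters left out ...]
-17.814804077148438, 'red': 12, 'px': array([349.85074627, 276.41791045])}
{'p': (0.4305032043457031, -0.1865418243408203), 'L': 44.081809997558594, 'W': 15.619412422180176, 'ang': -2.2997817993164062, 'red': 0, 'px': array([372.70063694, 283.06369427])}
{'p': (0.5801080322265625, 0.12369062042236328), 'L': 24.36717414855957, 'W': 15.757601737976074, 'ang': 80.29907989501953, 'red': 5, 'px': array([232.29032258, 216.53225806])}
{'p': (0.4707929077148437, 0.1488225860595703), 'L': 44.40192794799805, 'W': 15.589118003845215, 'ang': 45.32050704956055, 'red': 0, 'px': array([221.5       , 265.66438356])}
bowl [  89  232   65   65 3357] ((476.19537353515625, 362.9809265136719), 70.48802947998047)
```

```bash
python3 - <<'E'
from h import *
s=st()
print(rot(s['tool_rot']).as_matrix().round(3))
for y in (-10,170): delta((.580,.124,.2),down(np.radians(y)))
E
```

```text
t0.25 p [0.1429 0.6082 0.3034] F [-1.   0.1 -0.6] op 0.998 q [ 1.214  0.221  1.527 -0.     1.395 -0.126]
[[-0.    -0.973  0.229]
 [-0.001  0.229  0.973]
 [-1.     0.    -0.001]]
linear(tool)  [ 0.1037 -0.5363 -0.3713]
rotvec(tool) [ 8.678e+01 -5.000e-02  4.000e-02]
lin after turn [ 0.1034 -0.401   0.5145]
linear(tool)  [ 0.1037 -0.5363 -0.3713]
rotvec(tool) [-9.322e+01 -4.000e-02 -5.000e-02]
lin after turn [ 0.1034  0.401  -0.5145]
```

```bash
cat >> h.py <<'E'
def rows(p,Rt=None,n=10,via=None):
    s=state();R0=rot(s['tool_rot']);Rt=R0 if Rt is None else Rt
    rv=(R0.inv()*Rt).as_rotvec();p0=np.array(s['tool_pos'])
    pts=[p0]+([np.array(v) for v in via] if via is not None else [])+[np.array(p)]
    L=np.r_[0,np.cumsum([np.linalg.norm(b-a) for a,b in zip(pts,pts[1:])])]
    cp,cR=p0.copy(),R0
    lin=[];ro=[]
    for k in range(1,n+1):
        t=k/n; q=np.array([np.interp(t*L[-1],L,[w[j] for w in pts]) for j in range(3)])
        d=cR.inv().apply(q-cp).round(3); cp=cp+cR.apply(d)
        Rk=R0*R.from_rotvec(rv*t); r=np.degrees((cR.inv()*Rk).as_rotvec()).round(1)
        cR=cR*R.from_rotvec(np.radians(r)); lin.append(d.tolist());ro.append(r.tolist())
    for i in range(0,n,10):
        print('linear',str(lin[i:i+10]).replace('-0.0,','0,').replace('-0.0]','0]').replace('0.0,','0,').replace('0.0]','0]').replace(' ',''))
        print('rotation',str(ro[i:i+10]).replace('-0.0,','0,').replace('-0.0]','0]').replace(' ',''))
E
python3 - <<'E'
from h import *
rows((.580,.124,.18),down(np.radians(-10)),20)
E
```

```text
linear [[0.006,-0.027,-0.019],[0.006,-0.028,-0.016],[0.007,-0.029,-0.014],[0.006,-0.031,-0.012],[0.006,-0.031,-0.01],[0.006,-0.032,-0.007],[0.006,-0.032,-0.005],[0.006,-0.032,-0.003],[0.007,-0.033,0],[0.006,-0.032,0.003]]
rotation [[4.3,0,0.0],[4.4,0,0.0],[4.3,0,0.0],[4.4,0,0.0],[4.3,0,0.0],[4.3,0,0.0],[4.4,0,0.0],[4.3,0,0.0],[4.3,0,0.0],[4.4,0,0.0]]
linear [[0.006,-0.033,0.005],[0.006,-0.032,0.007],[0.006,-0.031,0.01],[0.007,-0.03,0.012],[0.006,-0.029,0.014],[0.006,-0.028,0.016],[0.006,-0.027,0.019],[0.006,-0.026,0.021],[0.006,-0.023,0.022],[0.007,-0.022,0.024]]
rotation [[4.3,0,0.0],[4.4,0,0.0],[4.3,0,0.0],[4.3,0,0.0],[4.4,0,0.0],[4.3,0,0.0],[4.4,0,0.0],[4.3,0,0.0],[4.3,0,0.1],[4.4,0,0]]
```

Request:
carry_out:
  linear:
    - [0.006,-0.027,-0.019]
    - [0.006,-0.028,-0.016]
    - [0.007,-0.029,-0.014]
    - [0.006,-0.031,-0.012]
    - [0.006,-0.031,-0.01]
    - [0.006,-0.032,-0.007]
    - [0.006,-0.032,-0.005]
    - [0.006,-0.032,-0.003]
    - [0.007,-0.033,0]
    - [0.006,-0.032,0.003]
  rotation:
    - [4.3,0,0]
    - [4.4,0,0]
    - [4.3,0,0]
    - [4.4,0,0]
    - [4.3,0,0]
    - [4.3,0,0]
    - [4.4,0,0]
    - [4.3,0,0]
    - [4.3,0,0]
    - [4.4,0,0]
  fingers: 0.0
  newtons: 30

```text
clock: 1.25
tool_pos: [0.3622, 0.3658, 0.2416]
tool_rot: [0.678, -0.202, 0.678, 0.202]
ft_force: [-0.1, -0.4, -0.2]
opening: 0.5
```

Request:
carry_out:
  linear:
    - [0.006,-0.033,0.005]
    - [0.006,-0.032,0.007]
    - [0.006,-0.031,0.01]
    - [0.007,-0.03,0.012]
    - [0.006,-0.029,0.014]
    - [0.006,-0.028,0.016]
    - [0.006,-0.027,0.019]
    - [0.006,-0.026,0.021]
    - [0.006,-0.023,0.022]
    - [0.007,-0.022,0.024]
  rotation:
    - [4.3,0,0]
    - [4.4,0,0]
    - [4.3,0,0]
    - [4.3,0,0]
    - [4.4,0,0]
    - [4.3,0,0]
    - [4.4,0,0]
    - [4.3,0,0]
    - [4.3,0,0]
    - [4.4,0,0]

```text
clock: 2.25
tool_pos: [0.5808, 0.1235, 0.1797]
tool_rot: [0.704, 0.063, 0.704, -0.063]
ft_force: [1.1, 1.4, -0.1]
opening: 0.499
```

```bash
python3 - <<'E'
from h import *
s=st();print(rot(s['tool_rot']).as_matrix().round(3))
img,K,V=cam('wrist');cv2.imwrite('pics/w1.png',img)
print('expected px',proj((.580,.1237,.018),K,V))
for r in rests(img,K,V,.018,amin=100): 
  if .4<r['p'][0]<.7: print(r)
rows((.580,.124,.083),down(np.radians(-10)),10)
E
```

```text
t2.25 p [0.5808 0.1235 0.1797] F [ 1.1  1.4 -0.1] op 0.499 q [0.077 0.265 1.718 0.    1.158 0.255]
[[ 0.     0.177  0.984]
 [ 0.     0.984 -0.177]
 [-1.     0.     0.   ]]
expected px [[281.41624456 213.16467974]]
{'p': (0.4730897216796875, 0.15117572021484374), 'L': 48.01376724243164, 'W': 16.620779037475586, 'ang': 43.01884460449219, 'red': 0, 'px': array([148.06922357, 203.20954163])}
{'p': (0.5821577758789063, 0.12819699096679688), 'L': 19.894609451293945, 'W': 15.047574996948242, 'ang': 79.77098083496094, 'red': 8, 'px': array([283.18604651, 207.47674419])}
linear [[0.01,0,0],[0.009,0.001,-0.001],[0.01,0,0],[0.009,0.001,-0.001],[0.01,0,0],[0.009,0,0],[0.01,0.001,-0.001],[0.01,0,0],[0.009,0,-0.001],[0.01,0.001,0]]
rotation [[-0.1,0.0,0.0],[0,0.0,0.0],[-0.1,0.0,0.0],[0,0.0,0.0],[-0.1,0.1,0.1],[0,0,0],[-0.1,0,0],[0,0,0],[-0.1,0.0,0.0],[-0.1,0.0,0.0]]
```

View pics/w1.png

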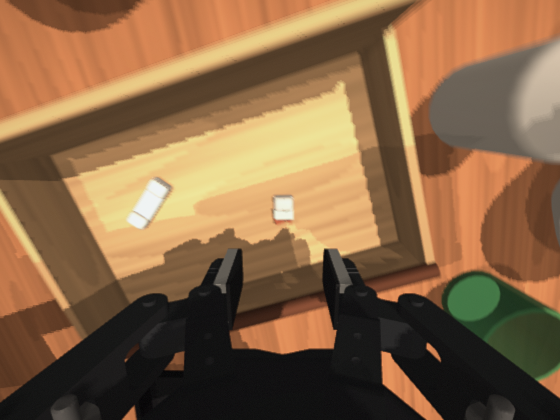

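Request:
carry_out:
  linear:
    - [0.02,0.001,0]
    - [0.02,0,-0.001]
    - [0.02,0,0]
    - [0.015,0,0]
    - [0.01,0,0]
    - [0.006,0,0]
    - [0.004,0,0]
    - [0.001,0,0]
    - [0,0,0]
    - [0,0,0]
  rotation:
    - [0,0,0]
    - [0,0,0]
    - [0,0,0]
    - [0,0,0]
    - [0,0,0]
    - [0,0,0]
    - [0,0,0]
    - [0,0,0]
    - [0,0,0]
    - [0,0,0]

```text
clock: 3.3
tool_pos: [0.5796, 0.1258, 0.0846]
tool_rot: [0.705, 0.062, 0.704, -0.062]
ft_force: [-0.1, -0.7, 0.5]
opening: 0.505
```

Request:
carry_out:
  linear:
    - [0,0,0]
    - [0,0,0]
    - [0,0,0]
    - [0,0,0]
    - [0,0,0]
    - [0,0,0]
    - [0,0,0]
    - [-0.005,0,0]
    - [-0.015,0,0]
    - [-0.03,0,0]
  rotation:
    - [0,0,0]
    - [0,0,0]
    - [0,0,0]
    - [0,0,0]
    - [0,0,0]
    - [0,0,0]
    - [0,0,0]
    - [0,0,0]
    - [0,0,0]
    - [0,0,0]
  fingers: -1

```text
clock: 4.3
tool_pos: [0.577, 0.1255, 0.1322]
tool_rot: [0.702, 0.061, 0.706, -0.062]
ft_force: [-0.4, -0.5, -0.5]
opening: 0.172
```

```bash
python3 - <<'E'
from h import *
s=st()
img,K,V=cam('wrist');cv2.imwrite('pics/w2.png',img)
img,K,V=cam('top');cv2.imwrite('pics/t2.png',img)
rows((.476,.363,.16),None,10,via=[(.57,.15,.19)])
E
```

```text
t4.30 p [0.577  0.1255 0.1322] F [-0.4 -0.5 -0.5] op 0.172 q [ 0.081  0.323  1.746 -0.     1.078  0.256]
linear [[-0.026,0.011,-0.008],[-0.025,0.011,-0.008],[0.004,0.024,-0.016],[0.003,0.024,-0.016],[0.004,0.025,-0.017],[0.004,0.024,-0.016],[0.003,0.024,-0.016],[0.004,0.024,-0.016],[0.004,0.024,-0.016],[0.003,0.024,-0.016]]
rotation [[0.0,0.0,0.0],[0.0,0.0,0.0],[0.0,0.0,0.0],[0.0,0.0,0.0],[0.0,0.0,0.0],[0.0,0.0,0.0],[0.0,0.0,0.0],[0.0,0.0,0.0],[0.0,0.0,0.0],[0.0,0.0,0.0]]
```

View pics/w2.png

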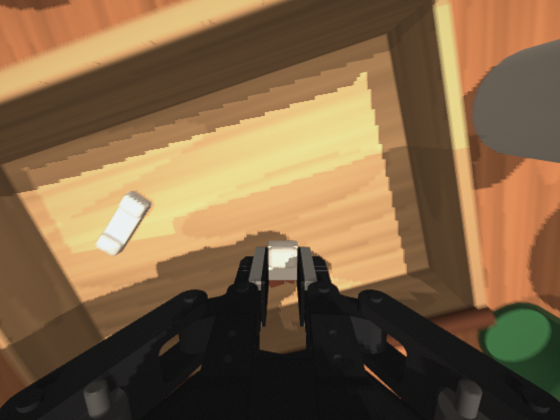

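View pics/t2.png

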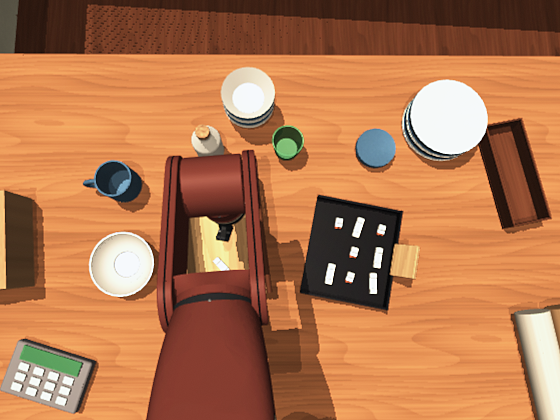

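Request:
carry_out:
  linear:
    - [-0.045,0,0]
    - [-0.045,0,0]
    - [0,0.024,-0.016]
    - [0,0.027,-0.018]
    - [0,0.028,-0.018]
    - [0,0.028,-0.018]
    - [0,0.028,-0.018]
    - [0,0.028,-0.018]
    - [0,0.028,-0.018]
    - [0,0.025,-0.018]
  rotation:
    - [0,0,0]
    - [0,0,0]
    - [0,0,0]
    - [0,0,0]
    - [0,0,0]
    - [0,0,0]
    - [0,0,0]
    - [0,0,0]
    - [0,0,0]
    - [0,0,0]

```text
clock: 5.4
tool_pos: [0.4761, 0.3645, 0.2242]
tool_rot: [0.704, 0.062, 0.704, -0.062]
ft_force: [-0.2, -0.0, -1.0]
opening: 0.171
```

```bash
python3 - <<'E'
from h import *
s=st()
img,K,V=cam('wrist');cv2.imwrite('pics/w3.png',img)
delta((.476,.363,.115))
E
```

```text
t5.40 p [0.4761 0.3645 0.2242] F [-0.2 -0.  -1. ] op 0.171 q [0.522 0.228 1.672 0.    1.242 0.696]
linear(tool)  [ 0.1092 -0.0048  0.0031]
```

View pics/w3.png

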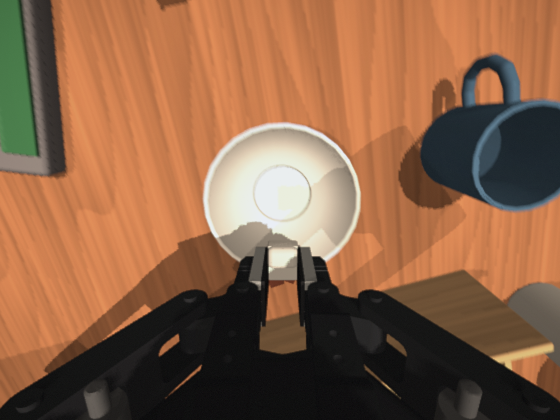

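Request:
carry_out:
  linear:
    - [0.02,-0.005,0.003]
    - [0.02,0,0]
    - [0.02,0,0]
    - [0.02,0,0]
    - [0.015,0,0]
    - [0.009,0,0]
    - [0.004,0,0]
    - [0,0,0]
    - [0,0,0]
    - [0,0,0]
  rotation:
    - [0,0,0]
    - [0,0,0]
    - [0,0,0]
    - [0,0,0]
    - [0,0,0]
    - [0,0,0]
    - [0,0,0]
    - [0,0,0]
    - [0,0,0]
    - [0,0,0]

```text
clock: 6.45
tool_pos: [0.4796, 0.358, 0.117]
tool_rot: [0.705, 0.062, 0.704, -0.061]
ft_force: [-0.3, 0.3, -0.3]
opening: 0.176
```

Request:
carry_out:
  linear:
    - [0,0,0]
    - [0,0,0]
    - [0,0,0]
    - [0,0,0]
    - [-0.01,0,0]
    - [-0.03,0,0]
    - [-0.04,0,0]
    - [-0.04,0,0]
    - [-0.02,0,0]
    - [0,0,0]
  rotation:
    - [0,0,0]
    - [0,0,0]
    - [0,0,0]
    - [0,0,0]
    - [0,0,0]
    - [0,0,0]
    - [0,0,0]
    - [0,0,0]
    - [0,0,0]
    - [0,0,0]
  fingers: -0.25

```text
clock: 7.45
tool_pos: [0.4809, 0.3588, 0.2614]
tool_rot: [0.707, 0.063, 0.702, -0.06]
ft_force: [0.7, 0.5, 0.4]
opening: 0.373
```

```bash
cat >> h.py <<'E'
def tray_rests(img,K,V,z=.027,m=None):
    m=poly([(317,197),(302,292),(387,308),(402,213)]) if m is None else m
    return rests(img,K,V,z,m)
E
python3 - <<'E'
from h import *
s=st()
img,K,V=cam('wrist');cv2.imwrite('pics/w4.png',img)
img,K,V=cam('top');cv2.imwrite('pics/t4.png',img)
c=np.array([[.6243,-.067],[.412,-.0261],[.5882,-.2563],[.3731,-.2122]])
mod=np.array([[111,102],[-111,102],[111,-90],[-111,-90]])/1000
A=(c-c.mean(0)).T@(mod-mod.mean(0));U,_,Vt=np.linalg.svd(A);Rm=U@Vt
t=c.mean(0)-Rm@mod.mean(0);print('tray',t,np.degrees(np.arctan2(Rm[1,0],Rm[0,0])),((mod@Rm.T+t-c)*1000).round(1))
for r in tray_rests(img,K,V): print(np.round(r['p'],4),round(r['L']),round(r['ang'],1),'tray mm',(Rm.T@(np.array(r['p'])-t)*1000).round(1))
rows((.564,-.1146,.19),down(np.radians(-91.5)),20)
rows((.564,-.1146,.19),down(np.radians(88.5)),20)
E
```

```text
t7.45 p [0.4809 0.3588 0.2614] F [0.7 0.5 0.4] op 0.373 q [ 0.51   0.189  1.645 -0.     1.3    0.685]
tray [ 0.49822744 -0.14628431] -11.269696569172167 [[ 2.7 -0.9]
 [-2.7  1.5]
 [ 1.3  0.1]
 [-1.3 -0.7]]
[ 0.5557 -0.1584] 46 -20.2 tray mm [58.7 -0.6]
[ 0.5643 -0.1146] 23 -1.5 tray mm [58.7 44. ]
[ 0.5489 -0.2104] 25 -20.6 tray mm [ 62.2 -52.9]
[ 0.4983 -0.1467] 26 -17.8 tray mm [ 0.1 -0.4]
[ 0.4875 -0.2003] 46 -9.6 tray mm [  0.  -55.1]
[ 0.4523 -0.0918] 46 -12.9 tray mm [-55.7  44.5]
[ 0.4432 -0.1359] 24 -17.8 tray mm [-56.1  -0.5]
[ 0.4305 -0.1865] 44 -2.3 tray mm [-58.5 -52.7]
linear [[0.003,-0.023,0.008],[0.004,-0.021,0.01],[0.003,-0.021,0.012],[0.003,-0.021,0.012],[0.004,-0.019,0.015],[0.003,-0.018,0.015],[0.003,-0.017,0.017],[0.003,-0.016,0.018],[0.004,-0.015,0.019],[0.003,-0.013,0.02]]
rotation [[4.1,0.0,0],[4.0,0.0,0],[4.1,0.0,0],[4.1,0.0,0],[4.1,0.0,0],[4.0,0.0,0],[4.1,0,0],[4.1,0,0],[4.1,0,0],[4.0,0,0]]
linear [[0.003,-0.011,0.021],[0.004,-0.01,0.022],[0.003,-0.009,0.023],[0.003,-0.007,0.023],[0.004,-0.005,0.023],[0.003,-0.004,0.024],[0.003,-0.002,0.024],[0.004,0,0.024],[
[... 219 characters left out ...]
4],[0.003,-0.024,0.002],[0.004,-0.024,0],[0.003,-0.024,-0.001],[0.003,-0.024,-0.004],[0.003,-0.023,-0.006],[0.004,-0.023,-0.008],[0.003,-0.022,-0.01]]
rotation [[-4.9,0.0,0.0],[-5.0,0.0,0.0],[-4.9,0.0,0.0],[-4.9,0.0,0.0],[-4.9,0.0,0.0],[-5.0,0.0,0.0],[-4.9,0.0,0.0],[-4.9,0.0,0.0],[-4.9,0.0,0.0],[-5.0,0.0,0.0]]
linear [[0.003,-0.021,-0.011],[0.004,-0.019,-0.014],[0.003,-0.019,-0.015],[0.003,-0.017,-0.017],[0.004,-0.016,-0.018],[0.003,-0.015,-0.019],[0.003,-0.012,-0.02],[0.004,-0.011,-0.022],[0.003,-0.009,-0.022],[0.003,-0.006,-0.023]]
rotation [[-4.9,0.0,0.0],[-4.9,0.0,0.0],[-4.9,0.0,0.0],[-5.0,0.0,0.0],[-4.9,0.0,0.0],[-4.9,0.0,0.0],[-4.9,0.0,0.0],[-5.0,0.0,0.0],[-4.9,0.0,0.0],[-4.9,0.0,0.0]]
```

View pics/w4.png

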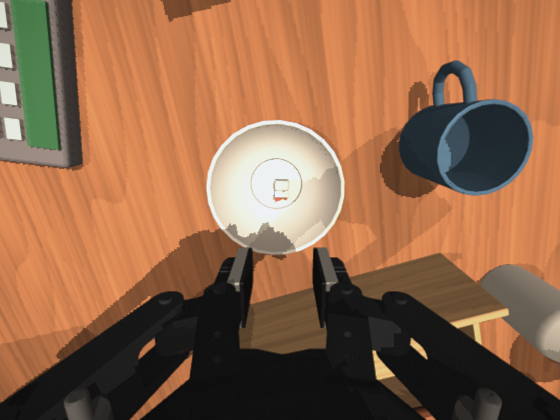

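Request:
carry_out:
  linear:
    - [0.003,-0.023,0.008]
    - [0.004,-0.021,0.01]
    - [0.003,-0.021,0.012]
    - [0.003,-0.021,0.012]
    - [0.004,-0.019,0.015]
    - [0.003,-0.018,0.015]
    - [0.003,-0.017,0.017]
    - [0.003,-0.016,0.018]
    - [0.004,-0.015,0.019]
    - [0.003,-0.013,0.02]
  rotation:
    - [4.1,0,0]
    - [4,0,0]
    - [4.1,0,0]
    - [4.1,0,0]
    - [4.1,0,0]
    - [4,0,0]
    - [4.1,0,0]
    - [4.1,0,0]
    - [4.1,0,0]
    - [4,0,0]

```text
clock: 8.55
tool_pos: [0.5196, 0.1205, 0.2203]
tool_rot: [0.637, 0.303, 0.64, -0.305]
ft_force: [0.4, -0.5, 0.4]
opening: 0.377
```

Request:
carry_out:
  linear:
    - [0.003,-0.011,0.021]
    - [0.004,-0.01,0.022]
    - [0.003,-0.009,0.023]
    - [0.003,-0.007,0.023]
    - [0.004,-0.005,0.023]
    - [0.003,-0.004,0.024]
    - [0.003,-0.002,0.024]
    - [0.004,0,0.024]
    - [0.003,0.001,0.024]
    - [0.003,0.004,0.023]
  rotation:
    - [4.1,0,0]
    - [4.1,0,0]
    - [4.1,0,0]
    - [4,0,0]
    - [4.1,0,0]
    - [4.1,0,0]
    - [4.1,0,0]
    - [4,0,0]
    - [4.1,0,0]
    - [4.1,0,0]

```text
clock: 9.55
tool_pos: [0.5629, -0.1148, 0.1872]
tool_rot: [-0.491, -0.507, -0.494, 0.508]
ft_force: [0.5, -0.1, -0.1]
opening: 0.372
```

```bash
python3 - <<'E'
from h import *
s=st()
img,K,V=cam('wrist');cv2.imwrite('pics/w5.png',img)
for r in rests(img,K,V,.027,amin=100):
    if .35<r['p'][0]<.65 and r['W']<25: print(np.round(r['p'],4),round(r['L']),round(r['W']),round(r['ang'],1),r['red'],r['px'])
delta((.564,-.1146,.094),down(np.radians(-91.5)))
E
```

```text
t9.55 p [ 0.5629 -0.1148  0.1872] F [ 0.5 -0.1 -0.1] op 0.372 q [-0.338  0.215  1.762 -0.     1.169  1.262]
[ 0.557 -0.157] 46 19 -21.1 0 [335.2581786  216.04067197]
[ 0.5687 -0.1144] 21 17 -10.1 12 [283.06692161 204.91778203]
[ 0.5525 -0.2091] 21 21 -17.0 10 [397.19748654 220.18132855]
[ 0.4952 -0.2   ] 36 18 -10.9 0 [381.10835913 280.24767802]
[ 0.4551 -0.091 ] 52 17 -13.1 0 [261.7960928  321.37362637]
[ 0.4499 -0.1354] 25 18 -18.0 3 [308.55440415 325.66321244]
linear(tool)  [ 0.093   0.0007 -0.0035]
rotvec(tool) [-0.5   0.05  0.2 ]
lin after turn [ 0.093   0.0004 -0.0034]
```

View pics/w5.png

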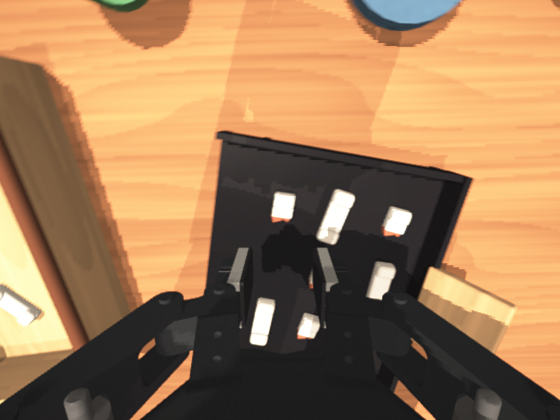

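Request:
carry_out:
  linear:
    - [0.02,0,-0.002]
    - [0.02,0,-0.001]
    - [0.02,0,0]
    - [0.015,0,0]
    - [0.01,0,0]
    - [0.006,0,0]
    - [0.004,0,0]
    - [0,0,0]
    - [0,0,0]
    - [0,0,0]
  rotation:
    - [0,0,0]
    - [0,0,0]
    - [0,0,0]
    - [0,0,0]
    - [0,0,0]
    - [0,0,0]
    - [0,0,0]
    - [0,0,0]
    - [0,0,0]
    - [0,0,0]

```text
clock: 10.6
tool_pos: [0.565, -0.1115, 0.0958]
tool_rot: [0.494, 0.507, 0.493, -0.506]
ft_force: [-0.5, 0.1, 0.1]
opening: 0.377
```

Request:
carry_out:
  linear:
    - [0,0,0]
    - [0,0,0]
    - [0,0,0]
    - [0,0,0]
    - [0,0,0]
    - [0,0,0]
    - [-0.01,0,0]
    - [-0.03,0,0]
    - [-0.05,0,0]
    - [-0.05,0,0]
  rotation:
    - [0,0,0]
    - [0,0,0]
    - [0,0,0]
    - [0,0,0]
    - [0,0,0]
    - [0,0,0]
    - [0,0,0]
    - [0,0,0]
    - [0,0,0]
    - [0,0,0]
  fingers: -1

```text
clock: 11.6
tool_pos: [0.5634, -0.1109, 0.2356]
tool_rot: [-0.492, -0.506, -0.494, 0.507]
ft_force: [0.6, 0.0, 0.4]
opening: 0.172
```

```bash
python3 - <<'E'
from h import *
s=st()
img,K,V=cam('wrist');cv2.imwrite('pics/w6.png',img)
img,K,V=cam('top');cv2.imwrite('pics/t6.png',img)
rows((.476,.355,.22),None,20)
E
```

```text
t11.60 p [ 0.5634 -0.1109  0.2356] F [0.6 0.  0.4] op 0.172 q [-0.332  0.16   1.728  0.     1.257  1.266]
linear [[0.001,-0.005,-0.023],[0.001,-0.005,-0.024],[0.001,-0.006,-0.023],[0.001,-0.005,-0.023],[0.001,-0.005,-0.023],[0.001,-0.005,-0.024],[0.001,-0.006,-0.023],[0.001,-0.005,-0.023],[0.001,-0.005,-0.023],[0.001,-0.005,-0.024]]
rotation [[0.0,0.0,0.0],[0.0,0.0,0.0],[0.0,0.0,0.0],[0.0,0.0,0.0],[0.0,0.0,0.0],[0.0,0.0,0.0],[0.0,0.0,0.0],[0.0,0.0,0.0],[0.0,0.0,0.0],[0.0,0.0,0.0]]
linear [[0.001,-0.006,-0.023],[0.001,-0.005,-0.023],[0.001,-0.005,-0.023],[0.001,-0.005,-0.024],[0.001,-0.006,-0.023],[0.001,-0.005,-0.023],[0.002,-0.005,-0.023],[0.001,-0.005,-0.024],[0.001,-0.006,-0.023],[0.001,-0.005,-0.023]]
rotation [[0.0,0.0,0.0],[0.0,0.0,0.0],[0.0,0.0,0.0],[0.0,0.0,0.0],[0.0,0.0,0.0],[0.0,0.0,0.0],[0.0,0.0,0.0],[0.0,0.0,0.0],[0.0,0.0,0.0],[0.0,0.0,0.0]]
```

View pics/w6.png

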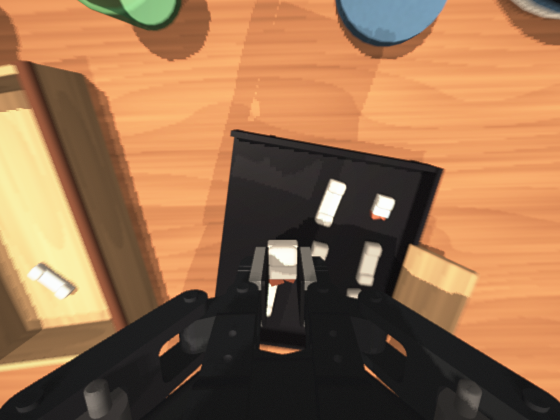

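Request:
carry_out:
  linear:
    - [0.001,-0.01,-0.042]
    - [0.001,-0.011,-0.047]
    - [0.001,-0.01,-0.048]
    - [0.001,-0.011,-0.048]
    - [0.001,-0.01,-0.048]
    - [0.001,-0.011,-0.048]
    - [0.001,-0.01,-0.048]
    - [0.001,-0.011,-0.048]
    - [0.002,-0.01,-0.048]
    - [0.01,-0.011,-0.042]
  rotation:
    - [0,0,0]
    - [0,0,0]
    - [0,0,0]
    - [0,0,0]
    - [0,0,0]
    - [0,0,0]
    - [0,0,0]
    - [0,0,0]
    - [0,0,0]
    - [0,0,0]

```text
clock: 12.7
tool_pos: [0.4716, 0.361, 0.2159]
tool_rot: [0.494, 0.507, 0.493, -0.506]
ft_force: [1.2, -0.4, 0.1]
opening: 0.17
```

```bash
python3 - <<'E'
from h import *
s=st()
img,K,V=cam('wrist');cv2.imwrite('pics/w7.png',img)
s=st();delta((.475,.358,.115))
img,K,V=cam('top');cv2.imwrite('pics/t7.png',img)
E
```

```text
t12.70 p [0.4716 0.361  0.2159] F [ 1.2 -0.4  0.1] op 0.170 q [0.521 0.222 1.695 0.    1.222 2.117]
t12.75 p [0.4685 0.3655 0.2134] F [-5.1  1.  -1. ] op 0.173 q [0.528 0.227 1.695 0.004 1.22  2.121]
linear(tool)  [0.0984 0.0068 0.0077]
```

View pics/w7.png

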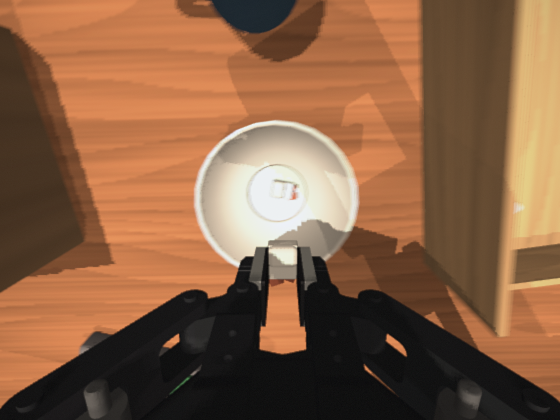

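Request:
carry_out:
  linear:
    - [0.02,0.006,0.007]
    - [0.02,0,0]
    - [0.02,0,0]
    - [0.02,0,0]
    - [0.012,0,0]
    - [0.006,0,0]
    - [0,0,0]
    - [0,0,0]
    - [0,0,0]
    - [0,0,0]
  rotation:
    - [0,0,0]
    - [0,0,0]
    - [0,0,0]
    - [0,0,0]
    - [0,0,0]
    - [0,0,0]
    - [0,0,0]
    - [0,0,0]
    - [0,0,0]
    - [0,0,0]

```text
clock: 13.8
tool_pos: [0.4782, 0.3515, 0.1179]
tool_rot: [0.493, 0.507, 0.493, -0.506]
ft_force: [0.1, -0.3, 0.5]
opening: 0.174
```

Request:
carry_out:
  linear:
    - [0,0,0]
    - [0,0,0]
    - [0,0,0]
    - [-0.01,0,0]
    - [-0.03,0,0]
    - [-0.04,0,0]
    - [-0.04,0,0]
    - [-0.01,0,0]
    - [0,0,0]
    - [0,0,0]
  rotation:
    - [0,0,0]
    - [0,0,0]
    - [0,0,0]
    - [0,0,0]
    - [0,0,0]
    - [0,0,0]
    - [0,0,0]
    - [0,0,0]
    - [0,0,0]
    - [0,0,0]
  fingers: -0.3

```text
clock: 14.8
tool_pos: [0.4772, 0.3509, 0.2461]
tool_rot: [-0.493, -0.506, -0.493, 0.507]
ft_force: [0.6, 0.5, -0.4]
opening: 0.348
```

```bash
python3 - <<'E'
from h import *
s=st()
img,K,V=cam('top');cv2.imwrite('pics/t8.png',img)
for r in tray_rests(img,K,V): print(np.round(r['p'],4),round(r['L']),round(r['ang'],1),r['red'])
img,K,V=cam('wrist');cv2.imwrite('pics/w8.png',img)
s=st()
rows((.5494,-.208,.18),down(np.radians(-110.6)),20)
E
```

```text
t14.80 p [0.4772 0.3509 0.2461] F [ 0.6  0.5 -0.4] op 0.348 q [0.501 0.191 1.672 0.    1.28  2.098]
[ 0.5557 -0.1584] 46 -20.2 0
[ 0.5489 -0.2104] 25 -20.6 9
[ 0.4983 -0.1467] 26 -17.8 12
[ 0.4875 -0.2003] 46 -9.6 0
[ 0.4523 -0.0918] 46 -12.9 0
[ 0.4428 -0.1357] 25 -17.8 13
[ 0.4305 -0.1865] 44 -2.3 0
t14.90 p [0.4767 0.3506 0.2447] F [ 0.1 -0.2 -0.4] op 0.352 q [0.501 0.192 1.673 0.    1.28  2.098]
linear [[0.003,0.004,0.028],[0.004,0.005,0.028],[0.003,0.006,0.027],[0.003,0.005,0.028],[0.003,0.007,0.027],[0.004,0.006,0.028],[0.003,0.007,0.027],[0.003,0.008,0.027],[0.003,0.008,0.027],[0.004,0.008,0.027]]
rotation [[1.0,0.0,0.0],[0.9,0.0,0.0],[1.0,0.0,0.0],[0.9,0.0,0.0],[1.0,0.0,0.0],[0.9,0.0,0.0],[1.0,0.0,0.1],[0.9,0.1,0],[1.0,0,0],[0.9,0,0]]
linear [[0.003,0.009,0.027],[0.003,0.01,0.026],[0.003,0.01,0.026],[0.004,0.01,0.027],[0.003,0.011,0.026],[0.003,0.011,0.026],[0.003,0.011,0.025],[0.004,0.012,0.026],[0.003,0.013,0.025],[0.003,0.012,0.025]]
rotation [[1.0,0,0],[0.9,0,0],[1.0,0,0.0],[1.0,0,0.0],[0.9,0.0,0.0],[1.0,0.0,0.0],[0.9,0.0,0.0],[1.0,0.0,0.0],[0.9,0.0,0.1],[1.0,0.0,0]]
```

View pics/w8.png

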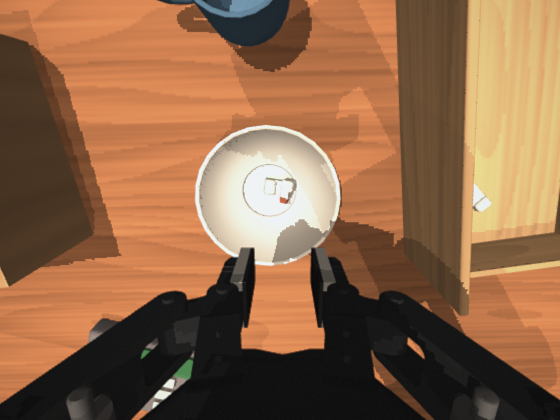

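Two in the bowl. Next: the one at (0.549,-0.210).

Request:
carry_out:
  linear:
    - [0.003,0.004,0.028]
    - [0.004,0.005,0.028]
    - [0.003,0.006,0.027]
    - [0.003,0.005,0.028]
    - [0.003,0.007,0.027]
    - [0.004,0.006,0.028]
    - [0.003,0.007,0.027]
    - [0.003,0.008,0.027]
    - [0.003,0.008,0.027]
    - [0.004,0.008,0.027]
  rotation:
    - [1,0,0]
    - [0.9,0,0]
    - [1,0,0]
    - [0.9,0,0]
    - [1,0,0]
    - [0.9,0,0]
    - [1,0,0]
    - [0.9,0,0]
    - [1,0,0]
    - [0.9,0,0]

```text
clock: 15.9
tool_pos: [0.5127, 0.0707, 0.212]
tool_rot: [-0.449, -0.545, -0.45, 0.547]
ft_force: [0.7, 0.3, -0.3]
opening: 0.354
```

Request:
carry_out:
  linear:
    - [0.003,0.009,0.027]
    - [0.003,0.01,0.026]
    - [0.003,0.01,0.026]
    - [0.004,0.01,0.027]
    - [0.003,0.011,0.026]
    - [0.003,0.011,0.026]
    - [0.003,0.011,0.025]
    - [0.004,0.012,0.026]
    - [0.003,0.013,0.025]
    - [0.003,0.012,0.025]
  rotation:
    - [1,0,0]
    - [0.9,0,0]
    - [1,0,0]
    - [1,0,0]
    - [0.9,0,0]
    - [1,0,0]
    - [0.9,0,0]
    - [1,0,0]
    - [0.9,0,0]
    - [1,0,0]

```text
clock: 16.9
tool_pos: [0.5493, -0.2077, 0.1796]
tool_rot: [-0.401, -0.581, -0.403, 0.582]
ft_force: [1.4, 0.5, 0.4]
opening: 0.357
```

```bash
python3 - <<'E'
from h import *
s=st()
img,K,V=cam('top');cv2.imwrite('pics/t9.png',img)
img,K,V=cam('top')
s=st()
img,K,V=cam('wrist');cv2.imwrite('pics/w9.png',img)
for r in rests(img,K,V,.027,amin=100):
    if .35<r['p'][0]<.65 and r['W']<25: print(np.round(r['p'],4),round(r['L']),round(r['W']),round(r['ang'],1),r['red'],r['px'])
delta((.5494,-.208,.092),down(np.radians(-110.6)))
E
```

```text
t16.90 p [ 0.5493 -0.2077  0.1796] F [1.4 0.5 0.4] op 0.357 q [-0.496  0.252  1.733  0.     1.159  1.436]
t17.00 p [ 0.5492 -0.2096  0.1796] F [ 1.1  1.  -0.1] op 0.347 q [-4.980e-01  2.530e-01  1.732e+00 -1.000e-03  1.159e+00  1.436e+00]
[ 0.5527 -0.2096] 21 16 -17.3 13 [281.98630137 210.46575342]
[ 0.5565 -0.1574] 48 17 -19.7 0 [220.13499112 227.20071048]
[ 0.489  -0.1991] 50 16 -10.8 0 [296.72651357 279.82150313]
[ 0.4377 -0.1861] 44 17 -0.4 0 [302.54184397 330.40141844]
[ 0.4495 -0.1374] 25 15 -19.6 0 [248.66184971 337.66473988]
linear(tool)  [ 0.0877  0.0006 -0.    ]
rotvec(tool) [-0.16 -0.03  0.21]
lin after turn [ 0.0877  0.0003 -0.0001]
```

View pics/w9.png

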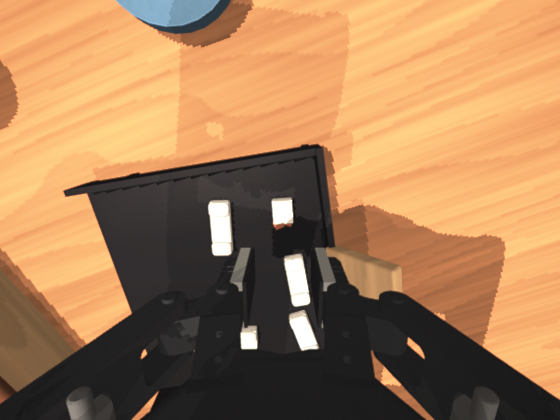

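Request:
carry_out:
  linear:
    - [0.02,0,-0.001]
    - [0.02,0,0]
    - [0.02,0,0]
    - [0.012,0,0]
    - [0.008,0,0]
    - [0.005,0,0]
    - [0.003,0,0]
    - [0,0,0]
    - [0,0,0]
    - [0,0,0]
  rotation:
    - [0,0,0]
    - [0,0,0]
    - [0,0,0]
    - [0,0,0]
    - [0,0,0]
    - [0,0,0]
    - [0,0,0]
    - [0,0,0]
    - [0,0,0]
    - [0,0,0]

```text
clock: 18.05
tool_pos: [0.551, -0.2064, 0.0946]
tool_rot: [0.403, 0.582, 0.402, -0.581]
ft_force: [0.2, -0.1, -0.3]
opening: 0.353
```

Request:
carry_out:
  linear:
    - [0,0,0]
    - [0,0,0]
    - [0,0,0]
    - [0,0,0]
    - [0,0,0]
    - [0,0,0]
    - [-0.01,0,0]
    - [-0.03,0,0]
    - [-0.05,0,0]
    - [-0.05,0,0]
  rotation:
    - [0,0,0]
    - [0,0,0]
    - [0,0,0]
    - [0,0,0]
    - [0,0,0]
    - [0,0,0]
    - [0,0,0]
    - [0,0,0]
    - [0,0,0]
    - [0,0,0]
  fingers: -1

```text
clock: 19.05
tool_pos: [0.5496, -0.2056, 0.2344]
tool_rot: [-0.401, -0.581, -0.403, 0.582]
ft_force: [-0.2, -1.2, -0.5]
opening: 0.17
```

```bash
python3 - <<'E'
from h import *
s=st()
img,K,V=cam('wrist');cv2.imwrite('pics/w10.png',img)
s=st()
rows((.476,.358,.21),None,20)
E
```

```text
t19.05 p [ 0.5496 -0.2056  0.2344] F [-0.2 -1.2 -0.5] op 0.170 q [-0.492  0.19   1.696  0.     1.259  1.438]
t19.10 p [ 0.5537 -0.2076  0.2455] F [ 4.5 -1.8  6.9] op 0.175 q [-0.492  0.181  1.685  0.     1.264  1.438]
linear [[0.002,-0.014,-0.025],[0.001,-0.013,-0.025],[0.002,-0.014,-0.025],[0.001,-0.013,-0.025],[0.002,-0.014,-0.026],[0.001,-0.014,-0.025],[0.002,-0.013,-0.025],[0.002,-0.014,-0.025],[0.001,-0.014,-0.025],[0.002,-0.013,-0.025]]
rotation [[0.0,0.0,0.0],[0.0,0.0,0.0],[0.0,0.0,0.0],[0.0,0.0,0.0],[0.0,0.0,0.0],[0.0,0.0,0.0],[0.0,0.0,0.0],[0.0,0.0,0.0],[0.0,0.0,0.0],[0.0,0.0,0.0]]
linear [[0.001,-0.014,-0.025],[0.002,-0.013,-0.025],[0.001,-0.014,-0.025],[0.002,-0.014,-0.025],[0.002,-0.013,-0.026],[0.001,-0.014,-0.025],[0.002,-0.013,-0.025],[0.001,-0.014,-0.025],[0.002,-0.014,-0.025],[0.001,-0.013,-0.025]]
rotation [[0.0,0.0,0.0],[0.0,0.0,0.0],[0.0,0.0,0.0],[0.0,0.0,0.0],[0.0,0.0,0.0],[0.0,0.0,0.0],[0.0,0.0,0.0],[0.0,0.0,0.0],[0.0,0.0,0.0],[0.0,0.0,0.0]]
```

View pics/w10.png

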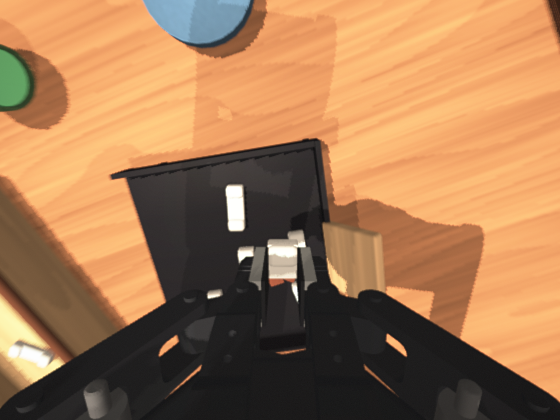

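Request:
carry_out:
  linear:
    - [0.001,-0.02,-0.037]
    - [0.001,-0.023,-0.042]
    - [0.001,-0.023,-0.042]
    - [0.001,-0.023,-0.042]
    - [0.001,-0.023,-0.042]
    - [0.001,-0.023,-0.042]
    - [0.001,-0.023,-0.042]
    - [0.001,-0.023,-0.042]
    - [0.001,-0.023,-0.042]
    - [0.001,-0.023,-0.042]
  rotation:
    - [0,0,0]
    - [0,0,0]
    - [0,0,0]
    - [0,0,0]
    - [0,0,0]
    - [0,0,0]
    - [0,0,0]
    - [0,0,0]
    - [0,0,0]
    - [0,0,0]

```text
clock: 20.1
tool_pos: [0.4835, 0.2641, 0.224]
tool_rot: [0.402, 0.581, 0.402, -0.581]
ft_force: [0.5, -0.1, 0.3]
opening: 0.174
```

Request:
carry_out:
  linear:
    - [0.002,-0.022,-0.042]
    - [0.006,-0.018,-0.035]
    - [0.02,-0.005,-0.011]
    - [0.025,0,0]
    - [0.025,0,0]
    - [0.025,0,0]
    - [0.015,0,0]
    - [0.006,0,0]
    - [0,0,0]
    - [0,0,0]
  rotation:
    - [0,0,0]
    - [0,0,0]
    - [0,0,0]
    - [0,0,0]
    - [0,0,0]
    - [0,0,0]
    - [0,0,0]
    - [0,0,0]
    - [0,0,0]
    - [0,0,0]

```text
clock: 21.1
tool_pos: [0.4739, 0.3608, 0.1011]
tool_rot: [0.402, 0.582, 0.402, -0.581]
ft_force: [0.8, 0.6, -0.2]
opening: 0.174
```

```bash
python3 - <<'E'
from h import *
s=st()
img,K,V=cam('wrist');cv2.imwrite('pics/w11.png',img)
s=st()
E
```

```text
t21.10 p [0.4739 0.3608 0.1011] F [ 0.8  0.6 -0.2] op 0.174 q [ 0.518  0.376  1.747 -0.     1.017  2.449]
t21.15 p [0.474  0.3608 0.1012] F [-0.  -0.4 -0.3] op 0.175 q [ 0.518  0.375  1.747 -0.     1.017  2.449]
```

View pics/w11.png

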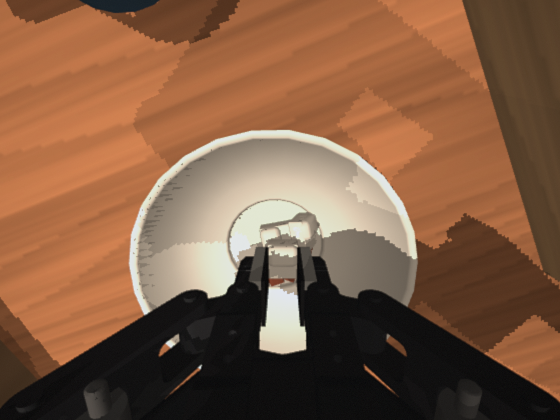

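Request:
carry_out:
  linear:
    - [0,0,0]
    - [0,0,0]
    - [0,0,0]
    - [-0.02,0,0]
    - [-0.04,0,0]
    - [-0.04,0,0]
    - [-0.04,0,0]
    - [-0.01,0,0]
    - [0,0,0]
    - [0,0,0]
  rotation:
    - [0,0,0]
    - [0,0,0]
    - [0,0,0]
    - [0,0,0]
    - [0,0,0]
    - [0,0,0]
    - [0,0,0]
    - [0,0,0]
    - [0,0,0]
    - [0,0,0]
  fingers: -0.25

```text
clock: 22.15
tool_pos: [0.4726, 0.3601, 0.2486]
tool_rot: [-0.402, -0.581, -0.402, 0.582]
ft_force: [1.0, -0.7, -0.5]
opening: 0.373
```

```bash
python3 - <<'E'
from h import *
s=st()
img,K,V=cam('top');cv2.imwrite('pics/t12.png',img)
for r in tray_rests(img,K,V): print(np.round(r['p'],4),round(r['L']),round(r['ang'],1),r['red'])
img,K,V=cam('wrist');cv2.imwrite('pics/w12.png',img)
s=st()
rows((.4985,-.1467,.18),down(np.radians(-107.8)),20)
E
```

```text
t22.15 p [0.4726 0.3601 0.2486] F [ 1.  -0.7 -0.5] op 0.373 q [0.518 0.193 1.665 0.    1.286 2.449]
[ 0.5557 -0.1584] 46 -20.2 0
[ 0.4983 -0.1467] 26 -17.8 12
[ 0.4875 -0.2003] 46 -9.6 0
[ 0.4523 -0.0918] 46 -12.9 0
[ 0.4428 -0.1357] 25 -17.8 12
[ 0.4305 -0.1865] 44 -2.3 0
t22.25 p [0.4721 0.3599 0.2473] F [-0.7  0.5  0.2] op 0.375 q [ 0.518  0.194  1.666 -0.     1.286  2.449]
linear [[0.003,0.01,0.023],[0.004,0.01,0.023],[0.003,0.01,0.024],[0.004,0.01,0.023],[0.003,0.01,0.023],[0.003,0.01,0.024],[0.004,0.01,0.023],[0.003,0.01,0.024],[0.004,0.009,0.023],[0.003,0.01,0.023]]
rotation [[-0.1,0.0,0.0],[-0.2,0.0,0.0],[-0.1,0.0,0.0],[-0.2,0.0,0.0],[-0.1,0.0,0.0],[-0.1,0.1,0.0],[-0.2,0,0.1],[-0.1,0,0],[-0.2,0,0],[-0.1,0,0]]
linear [[0.003,0.01,0.024],[0.004,0.009,0.023],[0.003,0.01,0.024],[0.004,0.009,0.023],[0.003,0.009,0.024],[0.003,0.01,0.024],[0.004,0.009,0.023],[0.003,0.009,0.024],[0.003,0.009,0.024],[0.004,0.009,0.023]]
rotation [[-0.2,0,0],[-0.1,0.0,0],[-0.1,0.0,0.0],[-0.2,0.0,0.0],[-0.1,0.0,0.0],[-0.2,0.0,0.0],[-0.1,0.1,0.0],[-0.1,0,0.0],[-0.2,0,0.0],[-0.1,0,0.1]]
```

View pics/w12.png

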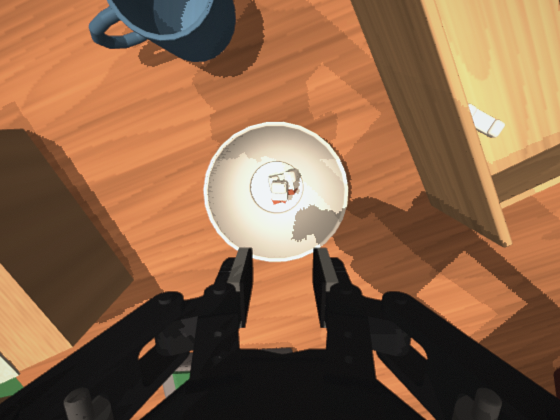

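View pics/t12.png

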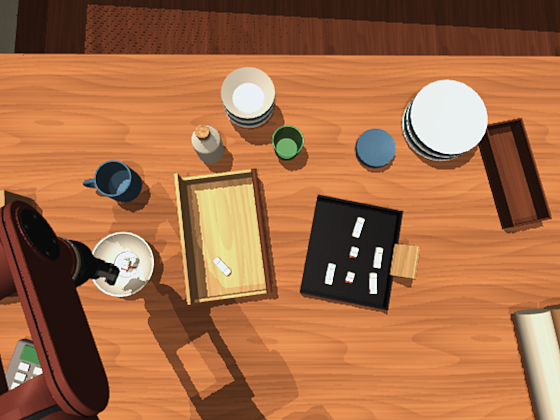

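Request:
carry_out:
  linear:
    - [0.003,0.015,0.037]
    - [0.003,0.017,0.042]
    - [0.003,0.018,0.043]
    - [0.003,0.018,0.043]
    - [0.003,0.018,0.043]
    - [0.003,0.018,0.043]
    - [0.004,0.018,0.043]
    - [0.004,0.018,0.043]
    - [0.004,0.018,0.043]
    - [0.004,0.018,0.043]
  rotation:
    - [-0.3,0,0]
    - [-0.3,0,0]
    - [-0.3,0,0]
    - [-0.3,0,0]
    - [-0.3,0,0]
    - [-0.3,0,0]
    - [-0.2,0,0]
    - [-0.2,0,0]
    - [-0.3,0,0]
    - [-0.3,0,0]

```text
clock: 23.25
tool_pos: [0.4983, -0.0984, 0.2139]
tool_rot: [-0.416, -0.571, -0.417, 0.572]
ft_force: [0.9, -0.3, 0.3]
opening: 0.374
```

Request:
carry_out:
  linear:
    - [0.02,0.017,0.037]
    - [0.015,0.002,0.01]
    - [0.02,0,0]
    - [0.015,0,0]
    - [0,0,0]
    - [0,0,0]
    - [0,0,0]
    - [0,0,0]
    - [0,0,0]
    - [0,0,0]
  rotation:
    - [0,0,0]
    - [0,0,0]
    - [0,0,0]
    - [0,0,0]
    - [0,0,0]
    - [0,0,0]
    - [0,0,0]
    - [0,0,0]
    - [0,0,0]
    - [0,0,0]

```text
clock: 24.25
tool_pos: [0.5035, -0.1474, 0.1465]
tool_rot: [0.417, 0.572, 0.416, -0.571]
ft_force: [0.7, 0.0, -0.6]
opening: 0.373
```

```bash
python3 - <<'E'
from h import *
s=st()
img,K,V=cam('wrist');cv2.imwrite('pics/w13.png',img)
s=st()
for r in rests(img,K,V,.027,amin=100):
    if .35<r['p'][0]<.65 and r['W']<25: print(np.round(r['p'],4),round(r['L']),round(r['W']),round(r['ang'],1),r['red'],r['px'])
delta((.4985,-.1467,.092),down(np.radians(-107.8)))
E
```

```text
t24.25 p [ 0.5035 -0.1474  0.1465] F [ 0.7  0.  -0.6] op 0.373 q [-0.435  0.156  1.918  0.     1.067  1.446]
t24.30 p [ 0.5034 -0.1474  0.1464] F [ 0.  -0.3 -1.5] op 0.379 q [-0.435  0.156  1.918  0.     1.067  1.446]
[ 0.5559 -0.1567] 46 16 -20.4 0 [272.71915131 151.79620324]
[ 0.4888 -0.1981] 48 17 -11.5 0 [360.34854497 226.48677249]
[ 0.5035 -0.1457] 21 16 -17.2 5 [282.28482972 230.86687307]
[ 0.4457 -0.188 ] 25 12 2.1 0 [360.41525424 281.66949153]
[ 0.4481 -0.1357] 25 16 -17.9 8 [291.25254237 299.48305085]
linear(tool)  [ 0.0544 -0.0049  0.0008]
rotvec(tool) [-0.02  0.01 -0.05]
lin after turn [ 0.0544 -0.0049  0.0008]
```

View pics/w13.png

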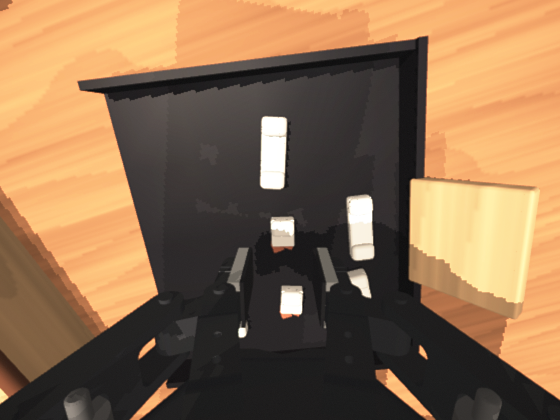

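Request:
carry_out:
  linear:
    - [0.015,-0.003,0.001]
    - [0.015,0,0]
    - [0.012,0,0]
    - [0.007,0,0]
    - [0.004,0,0]
    - [0.001,0,0]
    - [0,0,0]
    - [0,0,0]
    - [0,0,0]
    - [0,0,0]
  rotation:
    - [0,0,0]
    - [0,0,0]
    - [0,0,0]
    - [0,0,0]
    - [0,0,0]
    - [0,0,0]
    - [0,0,0]
    - [0,0,0]
    - [0,0,0]
    - [0,0,0]

```text
clock: 25.3
tool_pos: [0.5003, -0.1476, 0.0923]
tool_rot: [0.417, 0.572, 0.416, -0.571]
ft_force: [-0.3, -0.5, 0.2]
opening: 0.374
```

Request:
carry_out:
  linear:
    - [0,0,0]
    - [0,0,0]
    - [0,0,0]
    - [0,0,0]
    - [0,0,0]
    - [0,0,0]
    - [-0.01,0,0]
    - [-0.03,0,0]
    - [-0.05,0,0]
    - [-0.05,0,0]
  rotation:
    - [0,0,0]
    - [0,0,0]
    - [0,0,0]
    - [0,0,0]
    - [0,0,0]
    - [0,0,0]
    - [0,0,0]
    - [0,0,0]
    - [0,0,0]
    - [0,0,0]
  fingers: -1

```text
clock: 26.3
tool_pos: [0.4989, -0.147, 0.2327]
tool_rot: [-0.416, -0.571, -0.417, 0.572]
ft_force: [0.4, 0.5, -0.7]
opening: 0.178
```

```bash
python3 - <<'E'
from h import *
s=st()
img,K,V=cam('wrist');cv2.imwrite('pics/w14.png',img)
img,K,V=cam('top');cv2.imwrite('pics/t14.png',img)
s=st()
delta((.476,.358,.105))
E
```

```text
t26.30 p [ 0.4989 -0.147   0.2327] F [ 0.4  0.5 -0.7] op 0.178 q [-0.438  0.035  1.869  0.     1.241  1.444]
t26.40 p [ 0.5037 -0.1491  0.2404] F [0.6 0.2 0.5] op 0.173 q [-0.438  0.029  1.86   0.     1.239  1.444]
linear(tool)  [ 0.1321 -0.1833 -0.4745]
```

View pics/w14.png

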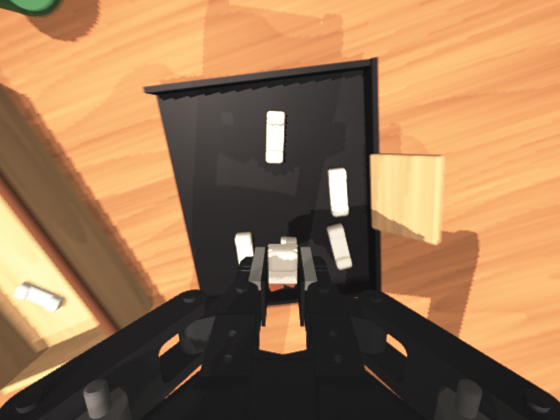

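View pics/t14.png

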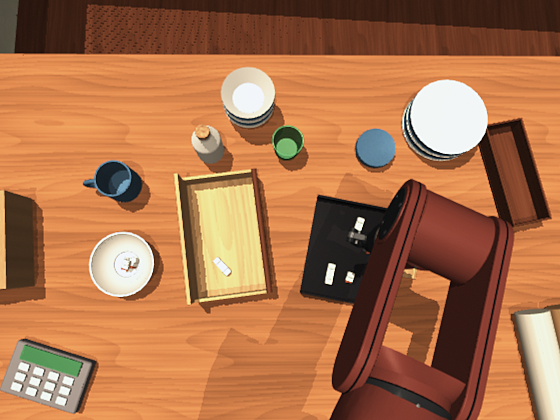

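Request:
carry_out:
  linear:
    - [0,-0.015,-0.038]
    - [0,-0.017,-0.043]
    - [0,-0.017,-0.043]
    - [0,-0.017,-0.043]
    - [0,-0.017,-0.043]
    - [0,-0.017,-0.043]
    - [0,-0.017,-0.043]
    - [0,-0.017,-0.043]
    - [0,-0.017,-0.043]
    - [0,-0.017,-0.043]
  rotation:
    - [0,0,0]
    - [0,0,0]
    - [0,0,0]
    - [0,0,0]
    - [0,0,0]
    - [0,0,0]
    - [0,0,0]
    - [0,0,0]
    - [0,0,0]
    - [0,0,0]

```text
clock: 27.4
tool_pos: [0.4694, 0.3104, 0.2317]
tool_rot: [-0.417, -0.571, -0.417, 0.572]
ft_force: [1.3, 0.7, 0.2]
opening: 0.181
```

Request:
carry_out:
  linear:
    - [0.005,-0.013,-0.035]
    - [0.02,-0.002,-0.014]
    - [0.025,0,0]
    - [0.025,0,0]
    - [0.025,0,0]
    - [0.018,0,0]
    - [0.006,0,0]
    - [0,0,0]
    - [0,0,0]
    - [0,0,0]
  rotation:
    - [0,0,0]
    - [0,0,0]
    - [0,0,0]
    - [0,0,0]
    - [0,0,0]
    - [0,0,0]
    - [0,0,0]
    - [0,0,0]
    - [0,0,0]
    - [0,0,0]

```text
clock: 28.4
tool_pos: [0.4716, 0.3601, 0.1092]
tool_rot: [0.417, 0.572, 0.416, -0.571]
ft_force: [0.4, -0.4, 0.7]
opening: 0.175
```

```bash
python3 - <<'E'
from h import *
s=st()
img,K,V=cam('wrist');cv2.imwrite('pics/w15.png',img)
s=st()
E
```

```text
t28.40 p [0.4716 0.3601 0.1092] F [ 0.4 -0.4  0.7] op 0.175 q [ 0.519  0.358  1.751 -0.     1.03   2.401]
t28.45 p [0.4715 0.3601 0.1092] F [-0.1  0.2 -0.4] op 0.174 q [ 0.519  0.358  1.751 -0.     1.03   2.401]
```

View pics/w15.png

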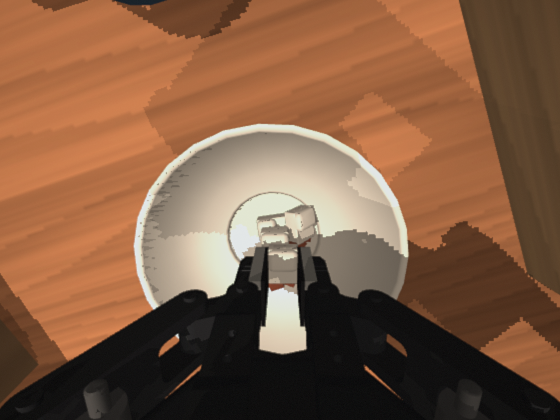

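Request:
carry_out:
  linear:
    - [0,0,0]
    - [0,0,0]
    - [0,0,0]
    - [-0.02,0,0]
    - [-0.04,0,0]
    - [-0.04,0,0]
    - [-0.04,0,0]
    - [0,0,0]
    - [0,0,0]
    - [0,0,0]
  rotation:
    - [0,0,0]
    - [0,0,0]
    - [0,0,0]
    - [0,0,0]
    - [0,0,0]
    - [0,0,0]
    - [0,0,0]
    - [0,0,0]
    - [0,0,0]
    - [0,0,0]
  fingers: -0.25

```text
clock: 29.45
tool_pos: [0.4702, 0.3594, 0.2464]
tool_rot: [-0.416, -0.571, -0.417, 0.572]
ft_force: [-0.1, 0.9, -0.7]
opening: 0.376
```

```bash
python3 - <<'E'
from h import *
s=st()
img,K,V=cam('top');cv2.imwrite('pics/t16.png',img)
for r in tray_rests(img,K,V): print(np.round(r['p'],4),round(r['L']),round(r['ang'],1),r['red'])
img,K,V=cam('wrist');cv2.imwrite('pics/w16.png',img)
s=st()
delta((.443,-.1357,.15),down(np.radians(-107.8)))
E
```

```text
t29.45 p [0.4702 0.3594 0.2464] F [-0.1  0.9 -0.7] op 0.376 q [ 0.519  0.19   1.673 -0.     1.282  2.401]
[ 0.5557 -0.1584] 46 -20.2 0
[ 0.4875 -0.2003] 46 -9.6 0
[ 0.4523 -0.0918] 46 -12.9 0
[ 0.4428 -0.1357] 25 -17.8 13
[ 0.4305 -0.1865] 44 -2.3 0
t29.55 p [0.47   0.3593 0.2458] F [-0.8 -0.9  0. ] op 0.379 q [ 0.519  0.191  1.673 -0.     1.282  2.401]
linear(tool)  [0.0968 0.1261 0.4792]
rotvec(tool) [-0.02  0.15  0.14]
lin after turn [0.0958 0.1256 0.4795]
```

View pics/w16.png

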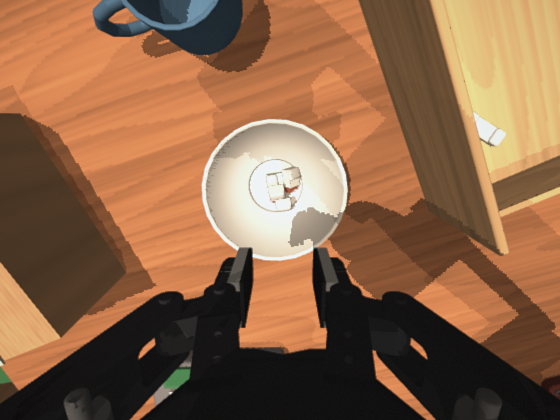

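View pics/t16.png

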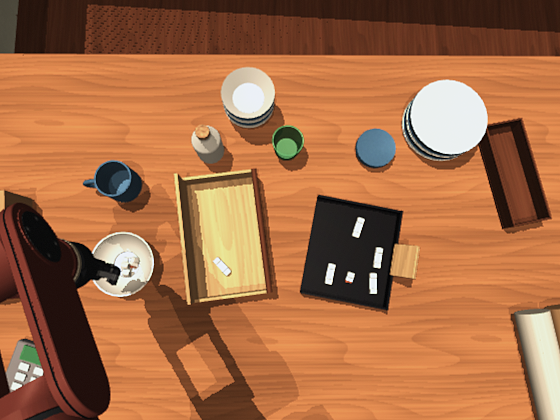

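Request:
carry_out:
  linear:
    - [0.003,0.01,0.04]
    - [0.003,0.012,0.045]
    - [0.003,0.012,0.045]
    - [0.003,0.012,0.045]
    - [0.003,0.012,0.045]
    - [0.003,0.012,0.045]
    - [0.003,0.012,0.045]
    - [0.003,0.012,0.045]
    - [0.003,0.012,0.045]
    - [0.003,0.012,0.045]
  rotation:
    - [0,0,0]
    - [0,0,0]
    - [0,0,0]
    - [0,0,0]
    - [0,0,0]
    - [0,0,0]
    - [0,0,0]
    - [0,0,0]
    - [0,0,0]
    - [0,0,0]

```text
clock: 30.55
tool_pos: [0.4459, -0.1015, 0.2167]
tool_rot: [-0.416, -0.571, -0.417, 0.572]
ft_force: [0.1, 0.1, -0.5]
opening: 0.372
```

Request:
carry_out:
  linear:
    - [0.02,0.008,0.029]
    - [0.02,0,0.005]
    - [0.02,0,0]
    - [0.006,0,0]
    - [0,0,0]
    - [0,0,0]
    - [0,0,0]
    - [0,0,0]
    - [0,0,0]
    - [0,0,0]
  rotation:
    - [0,0,0]
    - [0,0,0]
    - [0,0,0]
    - [0,0,0]
    - [0,0,0]
    - [0,0,0]
    - [0,0,0]
    - [0,0,0]
    - [0,0,0]
    - [0,0,0]

```text
clock: 31.55
tool_pos: [0.4444, -0.1348, 0.1523]
tool_rot: [0.417, 0.572, 0.416, -0.571]
ft_force: [-0.3, -0.8, 0.5]
opening: 0.372
```

```bash
python3 - <<'E'
from h import *
s=st()
img,K,V=cam('wrist');cv2.imwrite('pics/w17.png',img)
s=st()
for r in rests(img,K,V,.027,amin=100):
    if .35<r['p'][0]<.65 and r['W']<25: print(np.round(r['p'],4),round(r['L']),round(r['W']),round(r['ang'],1),r['red'],r['px'])
delta((.443,-.1357,.092),down(np.radians(-107.8)))
E
```

```text
t31.55 p [ 0.4444 -0.1348  0.1523] F [-0.3 -0.8  0.5] op 0.372 q [-0.464  0.006  2.066  0.     1.069  1.417]
t31.60 p [ 0.4444 -0.1347  0.1522] F [ 0.3 -0.  -0.1] op 0.376 q [-0.464  0.006  2.066 -0.     1.069  1.417]
[ 0.5555 -0.1568] 46 16 -19.7 0 [262.24776786  49.87053571]
[ 0.4876 -0.1981] 46 17 -10.7 0 [356.01037684 138.71818678]
[ 0.4322 -0.185 ] 48 16 -2.0 0 [356.4075896  220.99367533]
[ 0.4533 -0.0908] 47 17 -12.9 0 [221.19126506 231.09713855]
[ 0.4477 -0.1352] 21 16 -17.8 12 [283.16051364 223.11556982]
linear(tool)  [ 0.0602 -0.001   0.0013]
rotvec(tool) [-0.01  0.01 -0.03]
lin after turn [ 0.0602 -0.001   0.0013]
```

View pics/w17.png

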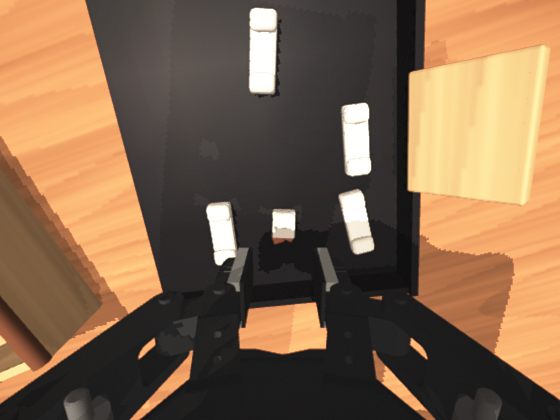

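Request:
carry_out:
  linear:
    - [0.018,0,0.001]
    - [0.018,0,0]
    - [0.012,0,0]
    - [0.007,0,0]
    - [0.004,0,0]
    - [0.001,0,0]
    - [0,0,0]
    - [0,0,0]
    - [0,0,0]
    - [0,0,0]
  rotation:
    - [0,0,0]
    - [0,0,0]
    - [0,0,0]
    - [0,0,0]
    - [0,0,0]
    - [0,0,0]
    - [0,0,0]
    - [0,0,0]
    - [0,0,0]
    - [0,0,0]

```text
clock: 32.6
tool_pos: [0.4441, -0.1358, 0.0923]
tool_rot: [0.417, 0.572, 0.416, -0.571]
ft_force: [-0.3, 0.1, -0.3]
opening: 0.376
```

Request:
carry_out:
  linear:
    - [0,0,0]
    - [0,0,0]
    - [0,0,0]
    - [0,0,0]
    - [0,0,0]
    - [0,0,0]
    - [-0.01,0,0]
    - [-0.03,0,0]
    - [-0.05,0,0]
    - [-0.05,0,0]
  rotation:
    - [0,0,0]
    - [0,0,0]
    - [0,0,0]
    - [0,0,0]
    - [0,0,0]
    - [0,0,0]
    - [0,0,0]
    - [0,0,0]
    - [0,0,0]
    - [0,0,0]
  fingers: -1

```text
clock: 33.6
tool_pos: [0.4429, -0.1352, 0.2328]
tool_rot: [-0.416, -0.571, -0.417, 0.572]
ft_force: [1.0, -0.4, -0.9]
opening: 0.177
```

```bash
python3 - <<'E'
from h import *
s=st()
img,K,V=cam('wrist');cv2.imwrite('pics/w18.png',img)
img,K,V=cam('top');cv2.imwrite('pics/t18.png',img)
s=st()
delta((.476,.363,.105))
E
```

```text
t33.60 p [ 0.4429 -0.1352  0.2328] F [ 1.  -0.4 -0.9] op 0.177 q [-0.467 -0.108  2.007 -0.     1.245  1.415]
t33.70 p [ 0.4475 -0.1374  0.2399] F [ 0.8 -0.5  0.2] op 0.178 q [-0.467 -0.114  1.999  0.     1.243  1.415]
linear(tool)  [ 0.1322 -0.1277 -0.4854]
```

View pics/w18.png

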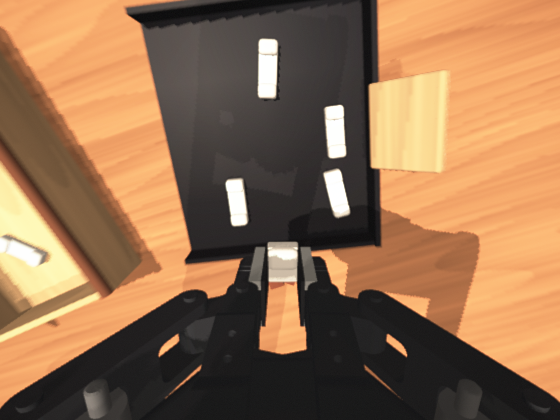

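View pics/t18.png

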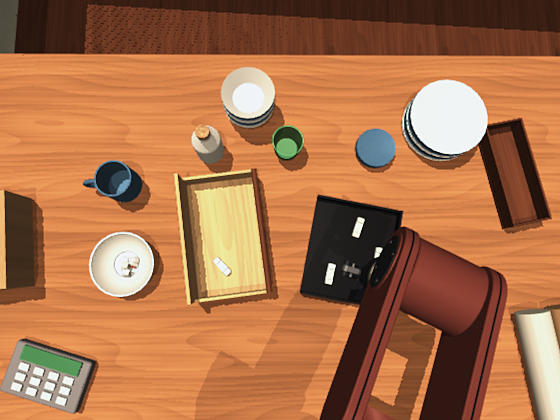

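Request:
carry_out:
  linear:
    - [0,-0.01,-0.04]
    - [0,-0.012,-0.046]
    - [0,-0.012,-0.046]
    - [0,-0.012,-0.046]
    - [0,-0.012,-0.046]
    - [0,-0.012,-0.046]
    - [0,-0.012,-0.046]
    - [0,-0.012,-0.046]
    - [0,-0.012,-0.046]
    - [0,-0.012,-0.046]
  rotation:
    - [0,0,0]
    - [0,0,0]
    - [0,0,0]
    - [0,0,0]
    - [0,0,0]
    - [0,0,0]
    - [0,0,0]
    - [0,0,0]
    - [0,0,0]
    - [0,0,0]

```text
clock: 34.7
tool_pos: [0.47, 0.3346, 0.2316]
tool_rot: [-0.417, -0.571, -0.417, 0.572]
ft_force: [0.7, -0.0, 0.5]
opening: 0.173
```

Request:
carry_out:
  linear:
    - [0.005,-0.009,-0.03]
    - [0.02,0,-0.008]
    - [0.025,0,0]
    - [0.025,0,0]
    - [0.025,0,0]
    - [0.015,0,0]
    - [0.005,0,0]
    - [0,0,0]
    - [0,0,0]
    - [0,0,0]
  rotation:
    - [0,0,0]
    - [0,0,0]
    - [0,0,0]
    - [0,0,0]
    - [0,0,0]
    - [0,0,0]
    - [0,0,0]
    - [0,0,0]
    - [0,0,0]
    - [0,0,0]

```text
clock: 35.7
tool_pos: [0.4745, 0.372, 0.1135]
tool_rot: [0.417, 0.572, 0.416, -0.57]
ft_force: [-0.4, 0.4, 0.1]
opening: 0.183
```

```bash
python3 - <<'E'
from h import *
s=st()
img,K,V=cam('wrist');cv2.imwrite('pics/w19.png',img)
s=st()
E
```

```text
t35.70 p [0.4745 0.372  0.1135] F [-0.4  0.4  0.1] op 0.183 q [ 0.534  0.372  1.724 -0.     1.043  2.416]
t35.75 p [0.4744 0.372  0.1134] F [-0.1  0.2  0.7] op 0.176 q [ 0.534  0.372  1.724 -0.     1.043  2.416]
```

View pics/w19.png

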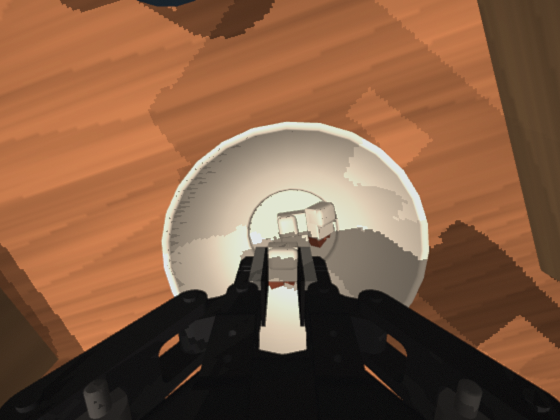

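Request:
carry_out:
  linear:
    - [0,0,0]
    - [0,0,0]
    - [0,0,0]
    - [-0.02,0,0]
    - [-0.04,0,0]
    - [-0.04,0,0]
    - [-0.04,0,0]
    - [-0.02,0,0]
    - [0,0,0]
    - [0,0,0]
  rotation:
    - [0,0,0]
    - [0,0,0]
    - [0,0,0]
    - [0,0,0]
    - [0,0,0]
    - [0,0,0]
    - [0,0,0]
    - [0,0,0]
    - [0,0,0]
    - [0,0,0]
  fingers: -0.2

```text
clock: 36.75
tool_pos: [0.4735, 0.3715, 0.2717]
tool_rot: [0.417, 0.572, 0.416, -0.571]
ft_force: [-0.8, -0.3, -0.7]
opening: 0.402
```

```bash
python3 - <<'E'
from h import *
s=st()
img,K,V=cam('top');cv2.imwrite('pics/t20.png',img)
for r in tray_rests(img,K,V): print(np.round(r['p'],4),round(r['L']),round(r['ang'],1),r['red'])
big(img,(290,185,430,320),5.5,'tray20.png')
img,K,V=cam('wrist');cv2.imwrite('pics/w20.png',img)
s=st()
print(s['tool_rot'])
from scipy.optimize import least_squares
D=[([0.077,0.265,1.718,1.158],[0.5808,0.1235,0.1797]),([.081,.323,1.746,1.078],[.577,.1255,.1322]),([.522,.228,1.672,1.242],[.4761,.3645,.2242]),
([1.214,.221,1.527,1.395],[.1429,.6082,.3034]),([-.338,.215,1.762,1.169],[.5629,-.1148,.1872]),([.528,.227,1.695,1.22],[.4685,.3655,.2134]),
([-.464,.006,2.066,1.069],[.4444,-.1348,.1523]),([.519,.358,1.751,1.03],[.4715,.3601,.1092]),([-.438,.029,1.86,1.239],[.5037,-.1491,.2404]),([.534,.372,1.724,1.043],[.4744,.372,.1134])]
def fk(q,P):
    a,d,h,L2,e,L3,lt=P
    b=q[1]+q[2]
    r=a+L2*np.sin(q[1])+L3*np.sin(b)+e*np.cos(b)+lt*np.sin(b+q[3])
    z=h+L2*np.cos(q[1])+L3*np.cos(b)-e*np.sin(b)+lt*np.cos(b+q[3])
    return [r*np.cos(q[0])-d*np.sin(q[0]),r*np.sin(q[0])+d*np.cos(q[0]),z]
f=lambda P:np.concatenate([np.array(fk(q,P))-p for q,p in D]+[1e-3*(P-P0)])
P0=np.array([0,.1,.2,.4,0,.4,.2])
r=least_squares(f,P0);print(r.x.round(3),(f(r.x)[:-7].reshape(-1,3)*1000).round(1))
E
```

```text
t36.75 p [0.4735 0.3715 0.2717] F [-0.8 -0.3 -0.7] op 0.402 q [0.534 0.189 1.624 0.    1.328 2.416]
[ 0.5557 -0.1584] 46 -20.2 0
[ 0.4875 -0.2003] 46 -9.6 0
[ 0.4523 -0.0918] 46 -12.9 0
[ 0.4305 -0.1865] 44 -2.3 0
t36.85 p [0.4728 0.371  0.2697] F [-0.4 -0.4 -0.4] op 0.402 q [ 0.534  0.191  1.625 -0.     1.328  2.416]
[-0.41639474 -0.57021064 -0.41661033  0.5726352 ]
[-0.001  0.079  0.305  0.411  0.053  0.549  0.254] [[ 0.1  0.2 -0.1]
 [-0.1  0.2  0.1]
 [-0.2  0.  -0. ]
 [-0.1  0.1  0.1]
 [ 0.1  0.3  0.2]
 [ 0.5 -0.9 -0.1]
 [ 0.2  0.3 -0.1]
 [ 0.1 -0.1  0.3]
 [-0.   0.1 -0.2]
 [ 0.  -0.1 -0.2]]
```

View pics/w20.png

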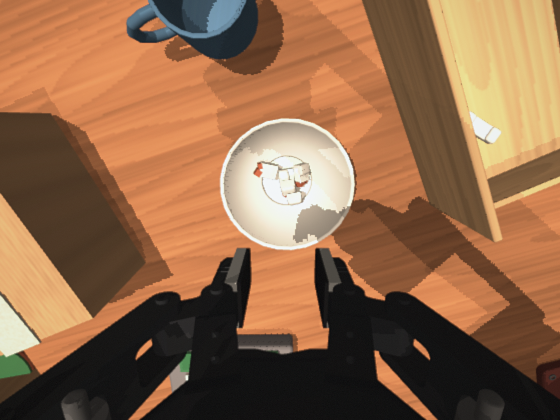

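View pics/tray20.png

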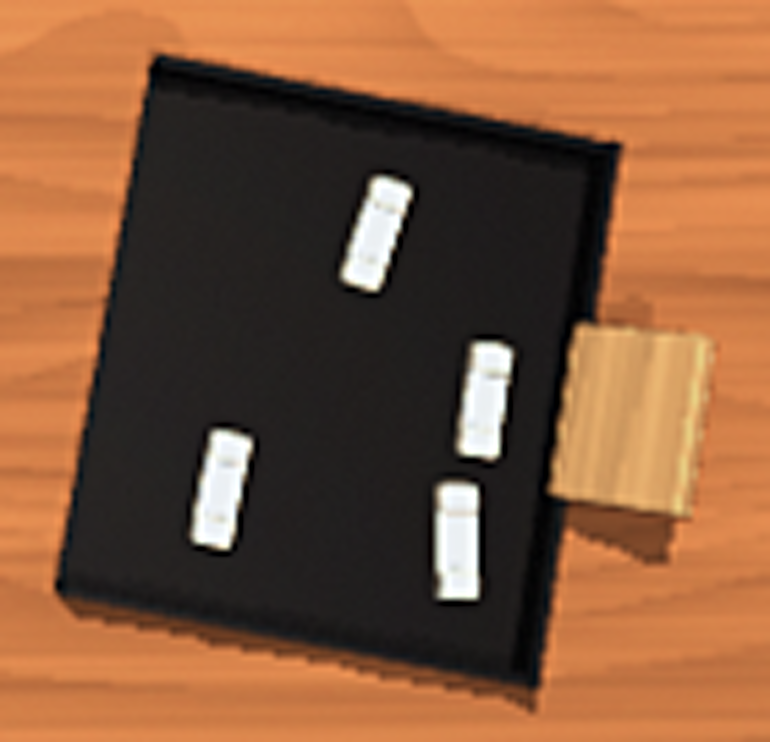

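```bash
cat > fit.py <<'E'
from h import *
from scipy.optimize import least_squares
M=dict(FR=(.111,.102,.040),FL=(-.111,.102,.040),BR=(.111,-.090,.044),BL=(-.111,-.090,.044),
 HbR=(.035,-.090,.044),HbL=(-.035,-.090,.044),HtR=(.035,-.090-.055*np.sin(.65),.044+.055*np.cos(.65)),HtL=(-.035,-.090-.055*np.sin(.65),.044+.055*np.cos(.65)))
def place(P,x,y,a): c,s=np.cos(a),np.sin(a);P=np.atleast_2d(P);return np.c_[x+c*P[:,0]-s*P[:,1],y+s*P[:,0]+c*P[:,1],P[:,2]]
def fit(px,K,V,x0,M=M,names=None):
    n=list(px);m=np.array([M[k] for k in n]);u=np.array([px[k] for k in n])
    f=lambda p:(proj(place(m,*p),K,V)-u).ravel()
    r=least_squares(f,x0,loss='soft_l1');print('x y yaw',r.x.round(4),np.degrees(r.x[2]).round(2));print(dict(zip(n,r.fun.reshape(-1,2).round(1).tolist())));return r.x
E
python3 - <<'E'
from fit import *
img,K,V=cam('top')
t=lambda p:np.array(p)/5.5+[290,185]-.4
px=dict(FR=(152,58),FL=(60,592),BR=(622,145),BL=(537,688),HbR=(577,322),HbL=(550,495),HtR=(713,335),HtL=(690,517))
x=fit({k:t(v) for k,v in px.items()},K,V,[.498,-.146,-.197])
b=lambda p:np.array(p)/4+[160,150]-.4
B=dict(rp=(.135,-.08,.064),rm=(-.135,-.08,.064),bp=(.135,.083,.115),bm=(-.135,.083,.115))
fit({k:b(v) for k,v in dict(rp=(376,75),rm=(437,571),bp=(60,96),bm=(112,617)).items()},K,V,[.53,.14,.12],B)
E
```

```text
x y yaw [ 0.4997 -0.1452 -0.1953] -11.19
{'FR': [0.2, -1.0], 'FL': [-0.7, 0.7], 'BR': [-0.6, -0.9], 'BL': [-0.0, 0.3], 'HbR': [2.6, 0.4], 'HbL': [2.8, 0.4], 'HtR': [-0.3, -0.1], 'HtL': [-0.8, -0.2]}
x y yaw [0.5378 0.1398 0.1223] 7.01
{'rp': [-0.3, 0.2], 'rm': [-0.0, -0.0], 'bp': [0.1, -1.2], 'bm': [0.2, 0.6]}
```

```bash
cat > ik.py <<'E'
from fit import *
P7=[-0.001,0.079,0.305,0.411,0.053,0.549,0.254]
LO=np.array([-2.98,-.91,.09,-1.24,.2,-2.68]);HI=np.array([2.98,2.08,2.57,4.39,2.65,2.68])
C=np.c_[[0,0,1.],[0,1.,0],[-1.,0,0]]
S4=1
def fk6(q,s4=None):
    s4=S4 if s4 is None else s4
    a,d,h,L2,e,L3,lt=P7
    R1=R.from_euler('z',q[0]);b=q[1]+q[2]
    r=a+L2*np.sin(q[1])+L3*np.sin(b)+e*np.cos(b);z=h+L2*np.cos(q[1])+L3*np.cos(b)-e*np.sin(b)
    W=R1.apply([r,d,z])
    Rt=R1*R.from_euler('y',b)*R.from_euler('z',s4*q[3])*R.from_euler('y',q[4])*R.from_euler('z',q[5])*R.from_matrix(C)
    return W+lt*Rt.apply([1,0,0]),Rt
def ik(p,Rt,q0,s4=None):
    def f(q):
        pp,RR=fk6(q,s4);return np.r_[(pp-p)*5,(RR.inv()*Rt).as_rotvec()]
    r=least_squares(f,np.clip(q0,LO+.01,HI-.01),bounds=(LO,HI));return r.x,np.abs(r.fun).max()
PH=.65
TRAY=(.4997,-.1452,-.1953);BOX=(.5378,.1398,.1223)
def Rz(a): return R.from_euler('z',a)
xt=np.array([0,np.sin(PH),-np.cos(PH)]);zt=np.array([0,np.cos(PH),np.sin(PH)])
def tool_in_tray(flip,back=.054):
    z=zt*flip;Rl=R.from_matrix(np.c_[xt,np.cross(z,xt),z]);return np.array([0,-.107,.067])-back*xt,Rl
def tool_for(tp,tR,flip,back=.054):
    p,Rl=tool_in_tray(flip,back);return tp+tR.apply(p),tR*Rl
def hook(theta,dz=0,dy=0,dx=0):
    """tray pose with groove on rim, tipped theta (front down), pivot about bar centre"""
    Rb=Rz(BOX[2]);cb=np.array([BOX[0],BOX[1],0])+Rb.apply([dx,-.08+dy,.064+dz])
    tR=Rb*R.from_euler('x',-theta);return cb-tR.apply([0,.082,.006]),tR
E
python3 - <<'E'
from ik import *
s=state();q=np.array(s['joint_positions']);p,Rt=fk6(q);print((p-s['tool_pos']).round(4),np.degrees((Rt.inv()*rot(s['tool_rot'])).as_rotvec()).round(2))
for s4 in (1,-1):
  for fl in (1,-1):
    tp=np.array([TRAY[0],TRAY[1],0]);tR=Rz(TRAY[2])
    q0=np.array([-.6,.2,1.8,0,1.2,1.4 if fl<0 else -1.6])
    for nm,(a,b) in dict(grasp=(tp,tR),lift=(tp+[0,0,.1],tR),hook0=hook(0),h30=hook(np.radians(30)),h60=hook(np.radians(60))).items():
        pp,RR=tool_for(a,b,fl);qq,err=ik(pp,RR,q0,s4);print(s4,fl,nm,pp.round(3),qq.round(2),'err %.4f'%err);q0=qq
E
```

```text
[-0.0002  0.0004 -0.0003] [0. 0. 0.]
1 1 grasp [ 0.473 -0.282  0.11 ] [-0.9   0.49  1.68  0.48  1.44 -2.46] err 0.0000
1 1 lift [ 0.473 -0.282  0.21 ] [-0.9   0.35  1.66  0.48  1.59 -2.38] err 0.0000
1 1 hook0 [ 0.575 -0.16   0.168] [-0.6   0.51  1.53  0.47  1.57 -2.41] err 0.0000
1 1 h30 [ 0.565 -0.079  0.265] [-0.33  0.14  1.69  0.12  1.36 -2.05] err 0.0000
1 1 h60 [0.55  0.04  0.308] [ 0.11  0.07  1.73 -0.41  1.36 -1.5 ] err 0.0000
1 -1 grasp [ 0.473 -0.282  0.11 ] [-0.9   0.49  1.68  0.48  1.44  0.68] err 0.0000
1 -1 lift [ 0.473 -0.282  0.21 ] [-0.9   0.35  1.66  0.48  1.59  0.76] err 0.0000
1 -1 hook0 [ 0.575 -0.16   0.168] [-0.6   0.51  1.53  0.47  1.57  0.73] err 0.0000
1 -1 h30 [ 0.565 -0.079  0.265] [-0.33  0.14  1.69  0.12  1.36  1.09] err 0.0000
1 -1 h60 [0.55  0.04  0.308] [ 0.11  0.07  1.73 -0.41  1.36  1.64] err 0.0000
-1 1 grasp [ 0.473 -0.282  0.11 ] [-0.9   0.49  1.68 -0.48  1.44 -2.46] err 0.0000
-1 1 lift [ 0.473 -0.282  0.21 ] [-0.9   0.35  1.66 -0.48  1.59 -2.38] err 0.0000
-1 1 hook0 [ 0.575 -0.16   0.168] [-0.6   0.51  1.53 -0.47  1.57 -2.41] err 0.0000
-1 1 h30 [ 0.565 -0.079  0.265] [-0.33  0.14  1.69 -0.12  1.36 -2.05] err 0.0000
-1 1 h60 [0.55  0.04  0.308] [ 0.11  0.07  1.73  0.41  1.36 -1.5 ] err 0.0000
-1 -1 grasp [ 0.473 -0.282  0.11 ] [-0.9   0.49  1.68 -0.48  1.44  0.68] err 0.0000
-1 -1 lift [ 0.473 -0.282  0.21 ] [-0.9   0.35  1.66 -0.48  1.59  0.76] err 0.0000
-1 -1 hook0 [ 0.575 -0.16   0.168] [-0.6   0.51  1.53 -0.47  1.57  0.73] err 0.0000
-1 -1 h30 [ 0.565 -0.079  0.265] [-0.33  0.14  1.69 -0.12  1.36  1.09] err 0.0000
-1 -1 h60 [0.55  0.04  0.308] [0.11 0.07 1.73 0.41 1.36 1.64] err 0.0000
```

```bash
python3 - <<'E'
from ik import *
tp=np.array([TRAY[0],TRAY[1],0]);tR=Rz(TRAY[2])
p,Rt=tool_for(tp,tR,-1,back=.054+.09);print(p)
rows(p,Rt,20)
E
```

```text
[ 0.4620237  -0.33565601  0.18163607]
linear [[0.004,0.01,0.034],[0.004,0.01,0.034],[0.002,0.01,0.034],[0.001,0.01,0.034],[0,0.01,0.034],[-0.001,0.009,0.035],[-0.002,0.009,0.034],[-0.004,0.009,0.034],[-0.004,0.009,0.035],[-0.006,0.009,0.034]]
rotation [[-0.3,1.9,-0.1],[-0.3,1.8,-0.1],[-0.4,1.9,-0.1],[-0.3,1.9,-0.1],[-0.3,1.8,-0.1],[-0.3,1.9,-0.1],[-0.4,1.9,-0.1],[-0.3,1.8,-0.1],[-0.3,1.9,-0.1],[-0.3,1.9,-0.1]]
linear [[-0.007,0.008,0.034],[-0.008,0.008,0.033],[-0.009,0.008,0.034],[-0.01,0.008,0.033],[-0.011,0.007,0.033],[-0.013,0.008,0.033],[-0.013,0.007,0.032],[-0.015,0.007,0.032],[-0.015,0.007,0.031],[-0.017,0.006,0.031]]
rotation [[-0.3,1.8,-0.1],[-0.4,1.9,-0.1],[-0.3,1.9,-0.1],[-0.3,1.8,-0.1],[-0.3,1.9,-0.1],[-0.4,1.9,-0.1],[-0.3,1.9,-0.1],[-0.3,1.8,-0.1],[-0.3,1.9,-0.1],[-0.3,1.9,-0.1]]
```

Request:
carry_out:
  linear:
    - [0.004,0.01,0.034]
    - [0.004,0.01,0.034]
    - [0.002,0.01,0.034]
    - [0.001,0.01,0.034]
    - [0,0.01,0.034]
    - [-0.001,0.009,0.035]
    - [-0.002,0.009,0.034]
    - [-0.004,0.009,0.034]
    - [-0.004,0.009,0.035]
    - [-0.006,0.009,0.034]
  rotation:
    - [-0.3,1.9,-0.1]
    - [-0.3,1.8,-0.1]
    - [-0.4,1.9,-0.1]
    - [-0.3,1.9,-0.1]
    - [-0.3,1.8,-0.1]
    - [-0.3,1.9,-0.1]
    - [-0.4,1.9,-0.1]
    - [-0.3,1.8,-0.1]
    - [-0.3,1.9,-0.1]
    - [-0.3,1.9,-0.1]

```text
clock: 37.9
tool_pos: [0.4676, 0.0167, 0.2254]
tool_rot: [0.353, 0.641, 0.5, -0.463]
ft_force: [0.9, -0.4, -0.3]
opening: 0.4
```

Request:
carry_out:
  linear:
    - [-0.007,0.008,0.034]
    - [-0.008,0.008,0.033]
    - [-0.009,0.008,0.034]
    - [-0.01,0.008,0.033]
    - [-0.011,0.007,0.033]
    - [-0.013,0.008,0.033]
    - [-0.013,0.007,0.032]
    - [-0.015,0.007,0.032]
    - [-0.015,0.007,0.031]
    - [-0.017,0.006,0.031]
  rotation:
    - [-0.3,1.8,-0.1]
    - [-0.4,1.9,-0.1]
    - [-0.3,1.9,-0.1]
    - [-0.3,1.8,-0.1]
    - [-0.3,1.9,-0.1]
    - [-0.4,1.9,-0.1]
    - [-0.3,1.9,-0.1]
    - [-0.3,1.8,-0.1]
    - [-0.3,1.9,-0.1]
    - [-0.3,1.9,-0.1]

```text
clock: 38.9
tool_pos: [0.4622, -0.3361, 0.1808]
tool_rot: [0.28, 0.694, 0.569, -0.341]
ft_force: [0.6, 0.4, 0.8]
opening: 0.399
```

```bash
python3 - <<'E'
from ik import *
img,K,V=cam('top');cv2.imwrite('pics/t21.png',img)
big(img,(290,185,430,320),5.5,'tray21.png')
s=st()
img,K,V=cam('wrist');cv2.imwrite('pics/w21.png',img)
s=st()
for s4 in (1,-1):
  p,Rt=fk6(s['joint_positions'],s4);print(s4,(p-s['tool_pos']).round(4),np.degrees((Rt.inv()*rot(s['tool_rot'])).as_rotvec()).round(1))
tp=np.array([TRAY[0],TRAY[1],0]);tR=Rz(TRAY[2])
delta(*tool_for(tp,tR,-1,back=.054))
print({k:proj(place(v,*TRAY),K,V).round(0).tolist()[0] for k,v in M.items()})
E
```

```text
t38.95 p [ 0.4611 -0.3411  0.1789] F [-3.7 -1.9  0.3] op 0.399 q [-0.978  0.469  1.566  0.449  1.598  0.691]
t39.00 p [ 0.4614 -0.3387  0.1792] F [-0.7 -0.6 -0.3] op 0.399 q [-0.976  0.466  1.57   0.45   1.597  0.693]
1 [-0.0008 -0.0038 -0.002 ] [-0.  0. -0.]
-1 [-0.1837 -0.1277 -0.002 ] [-1.3 32.9 39.7]
linear(tool)  [ 0.09   -0.0002 -0.0035]
rotvec(tool) [-0.27 -0.32 -0.14]
lin after turn [ 0.09   0.    -0.004]
{'FR': [148.0, 87.0], 'FL': [170.0, 261.0], 'BR': [276.0, 69.0], 'BL': [279.0, 317.0], 'HbR': [277.0, 169.0], 'HbL': [278.0, 246.0], 'HtR': [276.0, 182.0], 'HtL': [277.0, 277.0]}
```

View pics/w21.png

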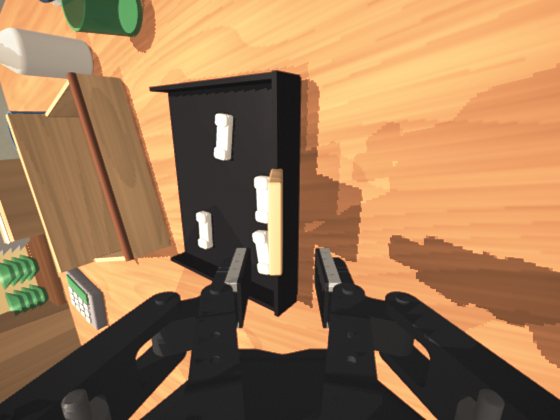

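View pics/t21.png

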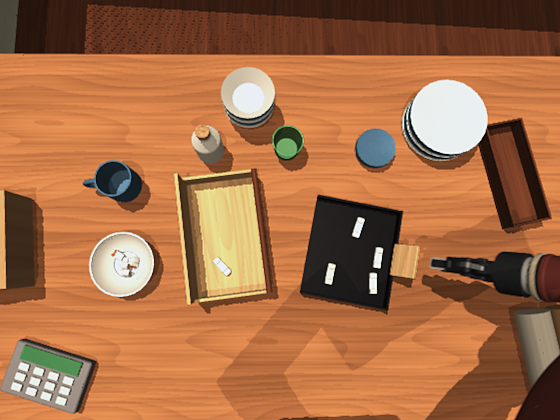

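Request:
carry_out:
  linear:
    - [0.02,0,-0.004]
    - [0.02,0,0]
    - [0.02,0,0]
    - [0.014,0,0]
    - [0.009,0,0]
    - [0.005,0,0]
    - [0.002,0,0]
    - [0,0,0]
    - [0,0,0]
    - [0,0,0]
  rotation:
    - [-0.3,-0.3,-0.1]
    - [0,0,0]
    - [0,0,0]
    - [0,0,0]
    - [0,0,0]
    - [0,0,0]
    - [0,0,0]
    - [0,0,0]
    - [0,0,0]
    - [0,0,0]

```text
clock: 40.0
tool_pos: [0.4744, -0.2795, 0.114]
tool_rot: [0.285, 0.691, 0.569, -0.342]
ft_force: [-0.0, -0.0, -0.7]
opening: 0.398
```

```bash
python3 - <<'E'
from ik import *
s=st()
img,K,V=cam('wrist');cv2.imwrite('pics/w22.png',img)
tp=np.array([TRAY[0],TRAY[1],0]);tR=Rz(TRAY[2])
delta(*tool_for(tp,tR,-1,back=.054))
E
```

```text
t40.00 p [ 0.4744 -0.2795  0.114 ] F [-0.  -0.  -0.7] op 0.398 q [-0.902  0.487  1.683  0.482  1.443  0.679]
linear(tool)  [ 0.0013 -0.0012  0.0049]
rotvec(tool) [ 0.36  0.15 -0.09]
lin after turn [ 0.0013 -0.0012  0.0049]
```

View pics/w22.png

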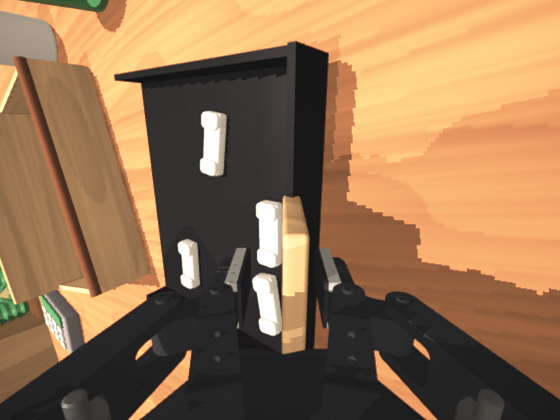

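Request:
carry_out:
  linear:
    - [0.001,-0.001,0.002]
    - [0,0,0.002]
    - [0,0,0]
    - [0,0,0]
    - [0,0,0]
    - [0,0,0]
    - [0,0,0]
    - [0,0,0]
    - [0,0,0]
    - [0,0,0]
  rotation:
    - [0.3,0.1,0]
    - [0,0,0]
    - [0,0,0]
    - [0,0,0]
    - [0,0,0]
    - [0,0,0]
    - [0,0,0]
    - [0,0,0]
    - [0,0,0]
    - [0,0,0]

```text
clock: 41.05
tool_pos: [0.4727, -0.2812, 0.1103]
tool_rot: [0.283, 0.692, 0.569, -0.343]
ft_force: [1.1, -0.2, 0.3]
opening: 0.401
```

Request:
carry_out:
  linear:
    - [0,0,0]
    - [0,0,0]
    - [0,0,0]
    - [0,0,0]
    - [0,0,0]
    - [0,0,0]
    - [0,0,0]
    - [0,0,0]
    - [0,0,0]
    - [0,0,0]
  rotation:
    - [0,0,0]
    - [0,0,0]
    - [0,0,0]
    - [0,0,0]
    - [0,0,0]
    - [0,0,0]
    - [0,0,0]
    - [0,0,0]
    - [0,0,0]
    - [0,0,0]
  fingers: -1
  newtons: 90

```text
clock: 42.05
tool_pos: [0.4727, -0.2812, 0.1102]
tool_rot: [0.283, 0.692, 0.569, -0.343]
ft_force: [0.7, -0.6, -1.4]
opening: 0.109
```

```bash
python3 - <<'E'
from ik import *
s=st()
img,K,V=cam('wrist');cv2.imwrite('pics/w23.png',img)
img,K,V=cam('top');cv2.imwrite('pics/t23.png',img)
big(img,(290,185,430,320),5.5,'tray23.png')
tp=np.array([TRAY[0],TRAY[1],0]);tR=Rz(TRAY[2])
delta(*tool_for(tp,tR,-1,back=.054))
E
```

```text
t42.05 p [ 0.4727 -0.2812  0.1102] F [ 0.7 -0.6 -1.4] op 0.109 q [-0.906  0.495  1.682  0.481  1.441  0.678]
linear(tool)  [-0.0005  0.0001  0.001 ]
rotvec(tool) [ 0.05  0.01 -0.03]
lin after turn [-0.0005  0.0001  0.001 ]
```

View pics/w23.png

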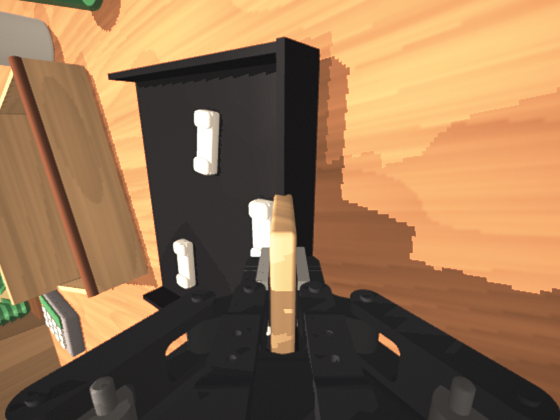

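View pics/tray23.png

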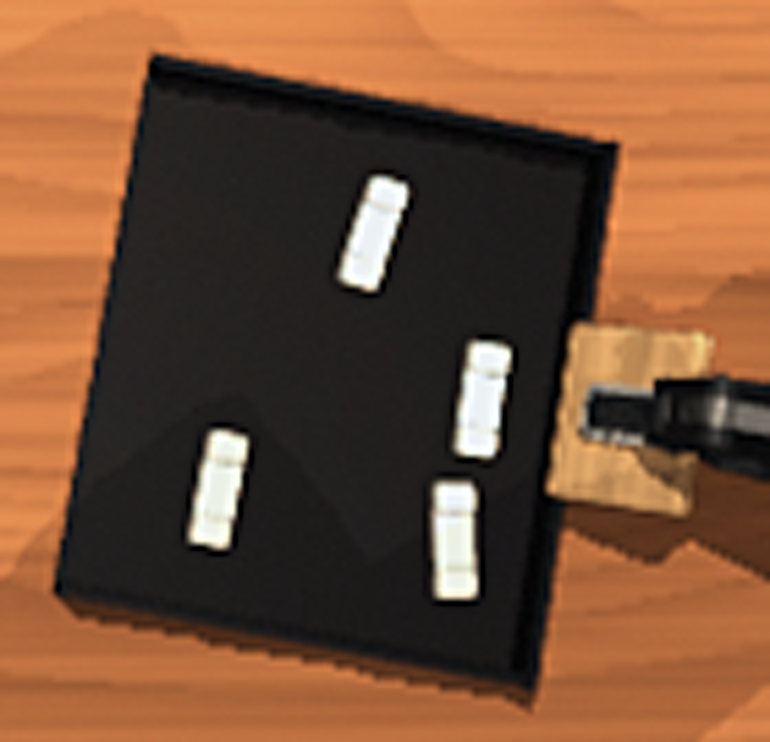

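```bash
cat >> ik.py <<'E'
def srows(p,Rt,n=10,path=None,src=None):
    """smooth rows; path(t)->(p,R) optional, t in 0..1; src=(p,R) start else measured"""
    s=state();p0,R0=(np.array(s['tool_pos']),rot(s['tool_rot'])) if src is None else src
    if path is None:
        rv=(R0.inv()*Rt).as_rotvec(); path=lambda t:(p0+(np.array(p)-p0)*t,R0*R.from_rotvec(rv*t))
    cp,cR=p0.copy(),R0;lin=[];ro=[]
    for k in range(1,n+1):
        u=k/n;t=u*u*(3-2*u);q,Rk=path(t)
        d=cR.inv().apply(q-cp).round(4);cp=cp+cR.apply(d)
        r=np.degrees((cR.inv()*Rk).as_rotvec()).round(1);cR=cR*R.from_rotvec(np.radians(r));lin.append((d+0).tolist());ro.append((r+0).tolist())
    for i in range(0,n,10):
        for nm,a in (('linear',lin),('rotation',ro)): print(nm,str(a[i:i+10]).replace('-0.0,','0,').replace('-0.0]','0]').replace('0.0,','0,').replace('0.0]','0]').replace(' ',''))
    return cp,cR
E
python3 - <<'E'
from ik import *
s=st();p=np.array(s['tool_pos']);srows(p+[0,0,.1],rot(s['tool_rot']),20)
E
```

```text
t42.15 p [ 0.4727 -0.2812  0.1102] F [ 1.8 -0.4 -2.9] op 0.107 q [-0.906  0.495  1.682  0.481  1.441  0.678]
linear [[-0.0006,0,-0.0004],[-0.0016,0,-0.0013],[-0.0026,0,-0.002],[-0.0035,0,-0.0026],[-0.0041,0,-0.0032],[-0.0048,0,-0.0036],[-0.0052,0,-0.0039],[-0.0056,0,-0.0043],[-0.0059,0,-0.0044],[-0.0059,0,-0.0046]]
rotation [[0,0,0],[0,0,0],[0,0,0],[0,0,0],[0,0,0],[0,0,0],[0,0,0],[0,0,0],[0,0,0],[0,0,0]]
linear [[-0.006,0.0001,-0.0045],[-0.0058,0,-0.0044],[-0.0056,0,-0.0043],[-0.0052,0,-0.0039],[-0.0048,0,-0.0037],[-0.0041,0,-0.0031],[-0.0035,0,-0.0026],[-0.0026,0,-0.002],[-0.0016,0,-0.0013],[-0.0006,0,-0.0004]]
rotation [[0,0,0],[0,0,0],[0,0,0],[0,0,0],[0,0,0],[0,0,0],[0,0,0],[0,0,0],[0,0,0],[0,0,0]]
```

Request:
carry_out:
  linear:
    - [-0.0008,0,-0.0006]
    - [-0.002,0,-0.0015]
    - [-0.003,0,-0.0023]
    - [-0.004,0,-0.003]
    - [-0.004,0,-0.003]
    - [-0.004,0,-0.003]
    - [-0.004,0,-0.003]
    - [-0.003,0,-0.0023]
    - [-0.002,0,-0.0015]
    - [0,0,0]
  rotation:
    - [0,0,0]
    - [0,0,0]
    - [0,0,0]
    - [0,0,0]
    - [0,0,0]
    - [0,0,0]
    - [0,0,0]
    - [0,0,0]
    - [0,0,0]
    - [0,0,0]

```text
clock: 43.15
tool_pos: [0.4728, -0.2815, 0.1443]
tool_rot: [0.283, 0.692, 0.568, -0.343]
ft_force: [0.1, -0.3, -4.9]
opening: 0.107
```

```bash
python3 - <<'E'
from ik import *
s=st()
img,K,V=cam('scene');big(img,(150,80,400,300),3,'s24.png')
img,K,V=cam('wrist');cv2.imwrite('pics/w24.png',img)
img,K,V=cam('top');big(img,(290,185,430,320),5.5,'tray24.png')
E
```

```text
t43.15 p [ 0.4728 -0.2815  0.1443] F [ 0.1 -0.3 -4.9] op 0.107 q [-0.906  0.443  1.677  0.478  1.491  0.704]
```

View pics/s24.png

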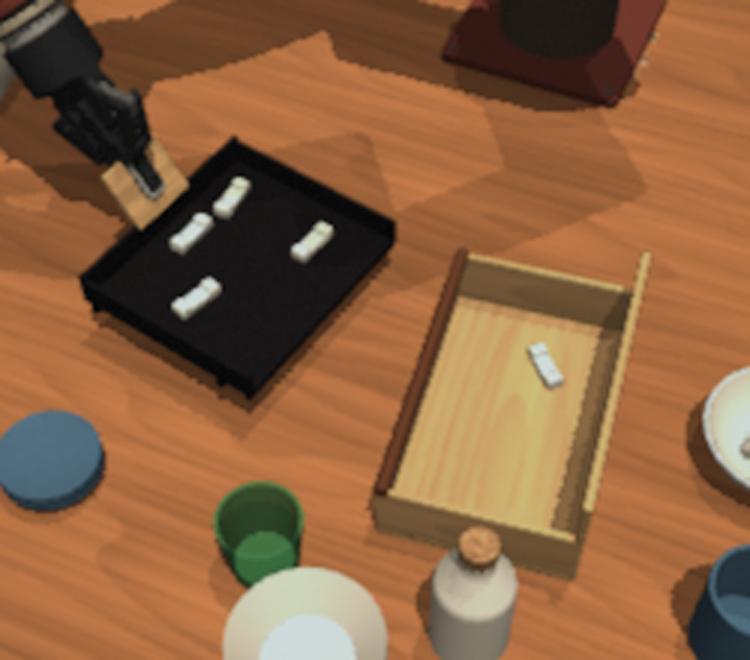

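View pics/w24.png

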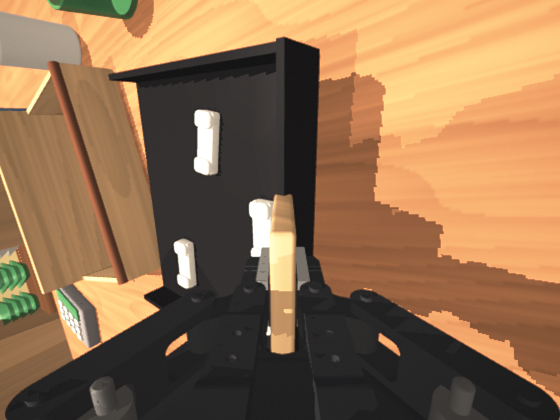

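View pics/tray24.png

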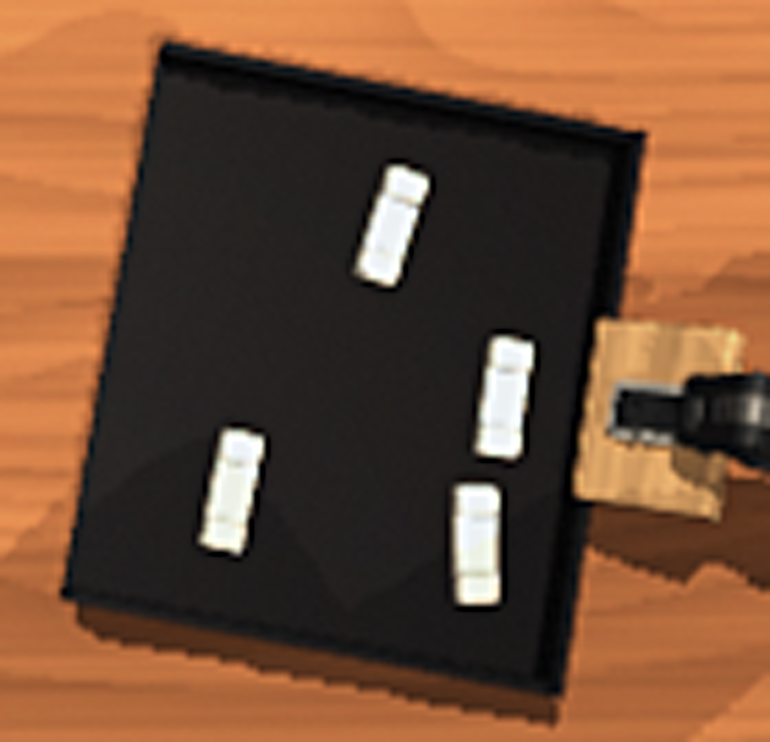

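```bash
python3 - <<'E'
from ik import *
img,K,V=cam('top')
for n,uv,z in (('cup',(288,140),.07),('dish',(376,147),.032),('flask',(204,132),.15)): print(n,onz(uv,z,K,V).round(3))
s=st();p=np.array(s['tool_pos']);Rn=rot(s['tool_rot'])
c=srows(p+[0,0,.06],Rn,10)
tp,tR=hook(0,dz=.025);P,RR=tool_for(tp,tR,-1);print(tp,P)
srows(P,RR,20,src=c)
E
```

```text
cup [[0.745 0.    0.07 ]]
dish [[ 0.74  -0.205  0.032]]
flask [[0.737 0.175 0.15 ]]
t43.35 p [ 0.4725 -0.2812  0.1435] F [ 0.6 -0.4 -5.1] op 0.106 q [-0.906  0.444  1.678  0.478  1.49   0.704]
linear [[-0.0013,0,-0.001],[-0.0037,0,-0.0028],[-0.0053,0,-0.004],[-0.0065,0,-0.005],[-0.0071,0,-0.0054],[-0.007,0,-0.0053],[-0.0065,0,-0.005],[-0.0054,0,-0.004],[-0.0036,0,-0.0028],[-0.0014,0,-0.001]]
rotation [[0,0,0],[0,0,0],[0,0,0],[0,0,0],[0,0,0],[0,0,0],[0,0,0],[0,0,0],[0,0,0],[0,0,0]]
[ 0.55756325 -0.02098997  0.083     ] [ 0.57460356 -0.15962672  0.19298853]
linear [[0.0007,0.0006,-0.0008],[0.0019,0.0016,-0.0021],[0.003,0.0025,-0.0034],[0.004,0.0034,-0.0045],[0.0047,0.0043,-0.0053],[0.0054,0.005,-0.0061],[0.0059,0.0056,-0.0065],[0.0062,0.0062,-0.0069],[0.0064,0.0068,-0.0071],[0.0064,0.007,-0.0071]]
rotation [[-0.1,0,-0.1],[-0.3,0,-0.2],[-0.5,0,-0.4],[-0.6,0,-0.4],[-0.8,0,-0.6],[-0.8,0,-0.7],[-1.0,0,-0.7],[-1.0,0,-0.8],[-1.0,0,-0.8],[-1.1,0,-0.8]]
linear [[0.0063,0.0073,-0.007],[0.006,0.0074,-0.0067],[0.0058,0.0073,-0.0063],[0.0052,0.0069,-0.0057],[0.0047,0.0065,-0.0052],[0.0041,0.0058,-0.0044],[0.0033,0.0049,-0.0036],[0.0024,0.0037,-0.0026],[0.0016,0.0024,-0.0017],[0.0005,0.0008,-0.0006]]
rotation [[-1.1,0,-0.8],[-1.1,0,-0.8],[-1.0,0,-0.8],[-0.9,0,-0.7],[-0.9,0,-0.7],[-0.7,0,-0.6],[-0.7,0,-0.5],[-0.4,0,-0.3],[-0.3,0,-0.3],[-0.1,0,0]]
```

Request:
carry_out:
  linear:
    - [-0.0013,0,-0.001]
    - [-0.0037,0,-0.0028]
    - [-0.0053,0,-0.004]
    - [-0.0065,0,-0.005]
    - [-0.0071,0,-0.0054]
    - [-0.007,0,-0.0053]
    - [-0.0065,0,-0.005]
    - [-0.0054,0,-0.004]
    - [-0.0036,0,-0.0028]
    - [-0.0014,0,-0.001]
  rotation:
    - [0,0,0]
    - [0,0,0]
    - [0,0,0]
    - [0,0,0]
    - [0,0,0]
    - [0,0,0]
    - [0,0,0]
    - [0,0,0]
    - [0,0,0]
    - [0,0,0]

```text
clock: 44.35
tool_pos: [0.4727, -0.2815, 0.2045]
tool_rot: [0.283, 0.692, 0.568, -0.343]
ft_force: [-0.3, -0.5, -4.6]
opening: 0.102
```

Request:
carry_out:
  linear:
    - [0.0007,0.0006,-0.0008]
    - [0.0019,0.0016,-0.0021]
    - [0.003,0.0025,-0.0034]
    - [0.004,0.0034,-0.0045]
    - [0.0047,0.0043,-0.0053]
    - [0.0054,0.005,-0.0061]
    - [0.0059,0.0056,-0.0065]
    - [0.0062,0.0062,-0.0069]
    - [0.0064,0.0068,-0.0071]
    - [0.0064,0.007,-0.0071]
  rotation:
    - [-0.1,0,-0.1]
    - [-0.3,0,-0.2]
    - [-0.5,0,-0.4]
    - [-0.6,0,-0.4]
    - [-0.8,0,-0.6]
    - [-0.8,0,-0.7]
    - [-1,0,-0.7]
    - [-1,0,-0.8]
    - [-1,0,-0.8]
    - [-1.1,0,-0.8]

```text
clock: 45.35
tool_pos: [0.5244, -0.2196, 0.1984]
tool_rot: [0.309, 0.644, 0.622, -0.319]
ft_force: [0.1, -0.8, -4.2]
opening: 0.107
```

Request:
carry_out:
  linear:
    - [0.0063,0.0073,-0.007]
    - [0.006,0.0074,-0.0067]
    - [0.0058,0.0073,-0.0063]
    - [0.0052,0.0069,-0.0057]
    - [0.0047,0.0065,-0.0052]
    - [0.0041,0.0058,-0.0044]
    - [0.0033,0.0049,-0.0036]
    - [0.0024,0.0037,-0.0026]
    - [0.0016,0.0024,-0.0017]
    - [0.0005,0.0008,-0.0006]
  rotation:
    - [-1.1,0,-0.8]
    - [-1.1,0,-0.8]
    - [-1,0,-0.8]
    - [-0.9,0,-0.7]
    - [-0.9,0,-0.7]
    - [-0.7,0,-0.6]
    - [-0.7,0,-0.5]
    - [-0.4,0,-0.3]
    - [-0.3,0,-0.3]
    - [-0.1,0,0]

```text
clock: 46.35
tool_pos: [0.5748, -0.1596, 0.1932]
tool_rot: [0.333, 0.594, 0.671, -0.295]
ft_force: [0.4, -0.0, -4.3]
opening: 0.108
```

```bash
python3 - <<'E'
from ik import *
img,K,V=cam('scene');big(img,(150,80,400,300),3,'s25.png')
im2,K2,V2=cam('top');big(im2,(160,150,430,330),2.9,'t25.png')
s=st()
tp,tR=hook(0,dz=.025);delta(*tool_for(tp,tR,-1))
tpz=tp;
for nm,(KK,VV) in dict(scene=(K,V),top=(K2,V2)).items(): print(nm,{k:proj(tpz+tR.apply(v),KK,VV).round(0).tolist()[0] for k,v in M.items() if k[0] in 'FB'})
E
```

```text
t46.45 p [ 0.5747 -0.1598  0.1932] F [ 0.  -0.2 -4.6] op 0.103 q [-0.607  0.483  1.514  0.469  1.608  0.748]
linear(tool)  [ 0.0003 -0.      0.    ]
rotvec(tool) [-0.04  0.03 -0.05]
lin after turn [ 0.0003 -0.      0.    ]
scene {'FR': [287.0, 224.0], 'FL': [310.0, 156.0], 'BR': [209.0, 204.0], 'BL': [240.0, 140.0]}
top {'FR': [245.0, 175.0], 'FL': [258.0, 283.0], 'BR': [337.0, 163.0], 'BL': [353.0, 271.0]}
```

View pics/s25.png

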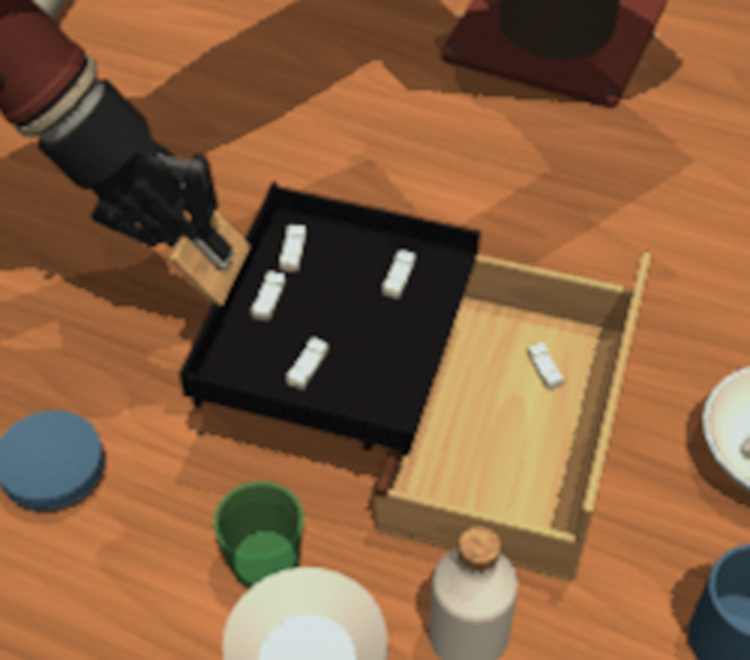

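View pics/t25.png

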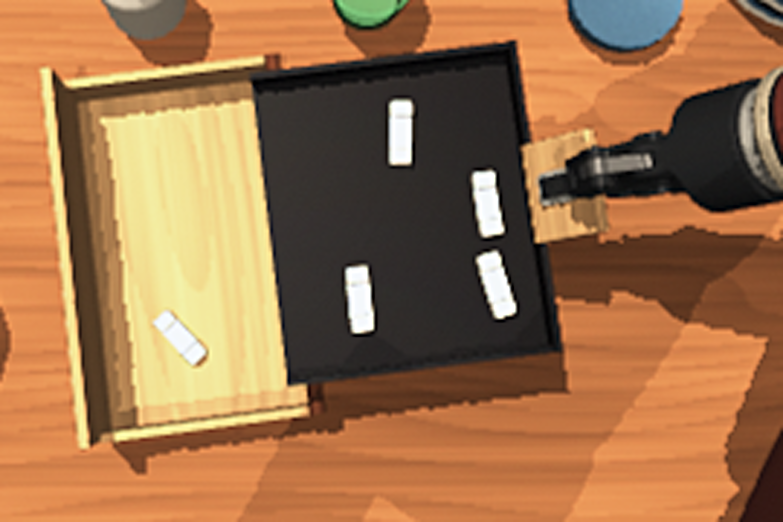

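Request:
carry_out:
  linear:
    - [0.001,0,0.0008]
    - [0.002,0,0.0015]
    - [0.003,0,0.0023]
    - [0.003,0,0.0023]
    - [0.003,0,0.0023]
    - [0.003,0,0.0023]
    - [0.002,0,0.0015]
    - [0.001,0,0.0008]
    - [0,0,0]
    - [0,0,0]
  rotation:
    - [0,0,0]
    - [0,0,0]
    - [0,0,0]
    - [0,0,0]
    - [0,0,0]
    - [0,0,0]
    - [0,0,0]
    - [0,0,0]
    - [0,0,0]
    - [0,0,0]

```text
clock: 47.45
tool_pos: [0.5748, -0.1599, 0.1707]
tool_rot: [0.333, 0.594, 0.671, -0.295]
ft_force: [0.2, -0.1, -5.3]
opening: 0.106
```

```bash
python3 - <<'E'
from ik import *
s=st();print(np.round(s['torque'],2))
tp,tR=hook(0);delta(*tool_for(tp,tR,-1))
E
```

```text
t47.45 p [ 0.5748 -0.1599  0.1707] F [ 0.2 -0.1 -5.3] op 0.106 q [-0.607  0.512  1.521  0.469  1.576  0.731]
[-1.13 -0.2  -0.01]
linear(tool)  [ 0.0023 -0.0002  0.0014]
rotvec(tool) [-0.03  0.03 -0.05]
lin after turn [ 0.0023 -0.0002  0.0014]
```

Lower further in small steps.

Request:
carry_out:
  linear:
    - [0.0004,0,0.0003]
    - [0.0004,0,0.0003]
    - [0.0004,0,0.0003]
    - [0.0004,0,0.0003]
    - [0.0004,0,0.0003]
    - [0.0004,0,0.0003]
    - [0,0,0]
    - [0,0,0]
    - [0,0,0]
    - [0,0,0]
  rotation:
    - [0,0,0]
    - [0,0,0]
    - [0,0,0]
    - [0,0,0]
    - [0,0,0]
    - [0,0,0]
    - [0,0,0]
    - [0,0,0]
    - [0,0,0]
    - [0,0,0]

```text
clock: 48.45
tool_pos: [0.5748, -0.1599, 0.1679]
tool_rot: [0.333, 0.594, 0.67, -0.295]
ft_force: [-0.6, -1.8, 0.1]
opening: 0.101
```

```bash
python3 - <<'E'
from ik import *
s=st();print(np.round(s['torque'],2))
tp,tR=hook(0);delta(*tool_for(tp,tR,-1))
im2,K2,V2=cam('top');big(im2,(160,150,430,330),2.9,'t26.png')
img,K,V=cam('scene');big(img,(150,80,400,300),3,'s26.png')
E
```

```text
t48.45 p [ 0.5748 -0.1599  0.1679] F [-0.6 -1.8  0.1] op 0.101 q [-0.607  0.515  1.522  0.469  1.572  0.729]
[-0.44  0.03  0.04]
linear(tool)  [ 0.0001 -0.0002 -0.0003]
rotvec(tool) [-0.03  0.03 -0.07]
lin after turn [ 0.0001 -0.0002 -0.0003]
```

View pics/s26.png

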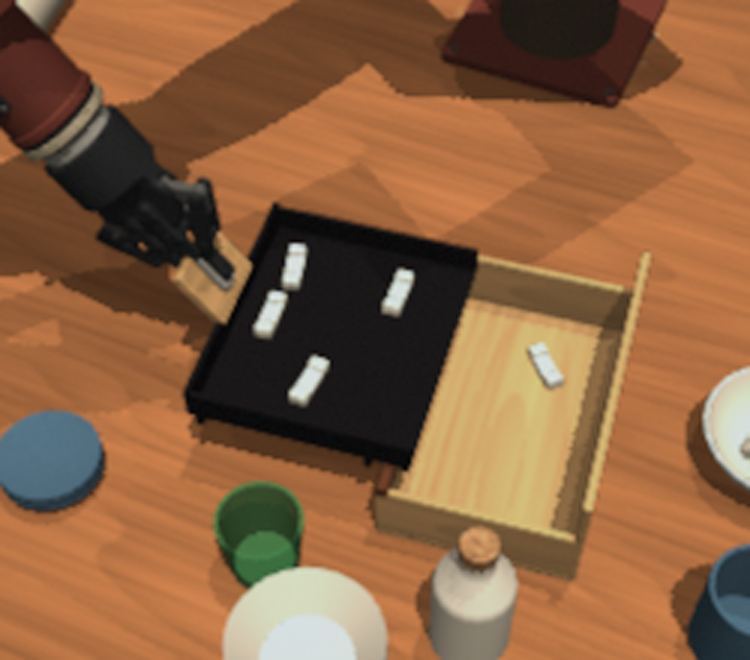

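```bash
python3 - <<'E'
from ik import *
for d in (1.5,2,3):
    a,b=tool_for(*hook(0),-1);c,e=tool_for(*hook(np.radians(d)),-1);print(d,b.inv().apply(c-a).round(5),np.degrees((b.inv()*e).as_rotvec()).round(2))
q0=[-.6,.51,1.53,.47,1.57,.73]
for t in range(0,75,8):
    qq,er=ik(*tool_for(*hook(np.radians(t)),-1),q0);print(t,qq.round(2),round(er,4));q0=qq
E
```

```text
1.5 [-0.0029   0.      -0.00572] [-0.  -1.5  0. ]
2 [-0.00383 -0.      -0.00764] [-0. -2. -0.]
3 [-0.00565 -0.      -0.01151] [ 0. -3.  0.]
0 [-0.6   0.51  1.53  0.47  1.57  0.73] 0.0
8 [-0.55  0.39  1.58  0.39  1.51  0.81] 0.0
16 [-0.48  0.29  1.63  0.31  1.45  0.9 ] 0.0
24 [-0.4   0.2   1.67  0.2   1.39  1.  ] 0.0
32 [-0.3   0.13  1.7   0.09  1.35  1.13] 0.0
40 [-0.19  0.08  1.72 -0.05  1.33  1.26] 0.0
48 [-0.08  0.05  1.73 -0.19  1.33  1.42] 0.0
56 [ 0.05  0.05  1.73 -0.34  1.34  1.57] 0.0
64 [ 0.17  0.08  1.72 -0.48  1.38  1.72] 0.0
72 [ 0.28  0.14  1.7  -0.6   1.44  1.85] 0.0
```

Request:
carry_out:
  linear:
    - [-0.0019,0,-0.0038]
    - [-0.0038,0,-0.0076]
    - [-0.0038,0,-0.0076]
    - [-0.0038,0,-0.0076]
    - [-0.0038,0,-0.0076]
    - [-0.0038,0,-0.0076]
    - [-0.0038,0,-0.0076]
    - [-0.0038,0,-0.0076]
    - [-0.0038,0,-0.0076]
    - [-0.0019,0,-0.0038]
  rotation:
    - [0,-1,0]
    - [0,-2,0]
    - [0,-2,0]
    - [0,-2,0]
    - [0,-2,0]
    - [0,-2,0]
    - [0,-2,0]
    - [0,-2,0]
    - [0,-2,0]
    - [0,-1,0]

```text
clock: 49.55
tool_pos: [0.5696, -0.1163, 0.2315]
tool_rot: [0.435, 0.54, 0.61, -0.384]
ft_force: [-0.2, -1.2, 1.3]
opening: 0.108
```

```bash
python3 - <<'E'
from ik import *
s=st();print(np.round(s['torque'],2))
tp,tR=hook(np.radians(18));delta(*tool_for(tp,tR,-1))
img,K,V=cam('scene');big(img,(150,80,400,300),3,'s27.png')
delta(*tool_for(tp,tR,-1))
E
```

```text
t49.55 p [ 0.5696 -0.1163  0.2315] F [-0.2 -1.2  1.3] op 0.108 q [-0.462  0.267  1.639  0.28   1.429  0.919]
[0.13 0.04 0.02]
linear(tool)  [-0.0001 -0.0004  0.0007]
rotvec(tool) [ 0.02  0.17 -0.06]
lin after turn [-0.0001 -0.0004  0.0007]
linear(tool)  [-0.     -0.0005  0.001 ]
rotvec(tool) [ 0.05  0.17 -0.06]
lin after turn [-0.     -0.0005  0.001 ]
```

View pics/s27.png

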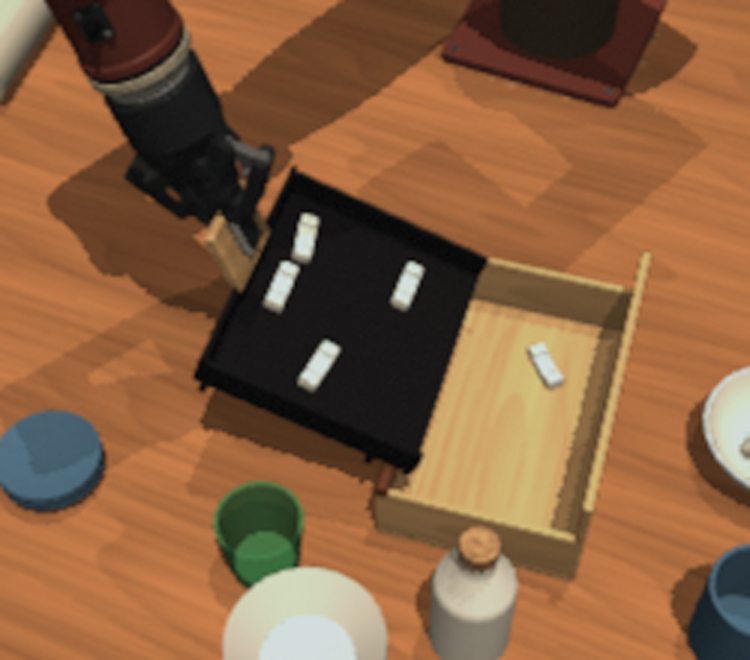

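Request:
carry_out:
  linear:
    - [-0.0019,0,-0.0038]
    - [-0.0029,0,-0.0057]
    - [-0.0029,0,-0.0057]
    - [-0.0029,0,-0.0057]
    - [-0.0029,0,-0.0057]
    - [-0.0029,0,-0.0057]
    - [-0.0029,0,-0.0057]
    - [-0.0029,0,-0.0057]
    - [-0.0029,0,-0.0057]
    - [-0.0019,0,-0.0038]
  rotation:
    - [0,-1,0]
    - [0,-1.5,0]
    - [0,-1.5,0]
    - [0,-1.5,0]
    - [0,-1.5,0]
    - [0,-1.5,0]
    - [0,-1.5,0]
    - [0,-1.5,0]
    - [0,-1.5,0]
    - [0,-1,0]

```text
clock: 50.6
tool_pos: [0.564, -0.0711, 0.2691]
tool_rot: [0.506, 0.489, 0.552, -0.447]
ft_force: [-0.0, 0.5, 2.8]
opening: 0.102
```

```bash
python3 - <<'E'
from ik import *
s=st();print(np.round(s['torque'],2))
img,K,V=cam('scene');big(img,(150,80,400,300),3,'s28.png')
tp,tR=hook(np.radians(32));delta(*tool_for(tp,tR,-1))
E
```

```text
t50.60 p [ 0.564  -0.0711  0.2691] F [-0.   0.5  2.8] op 0.102 q [-0.302  0.128  1.7    0.084  1.35   1.127]
[ 0.83  0.07 -0.  ]
linear(tool)  [-0.0005 -0.0003  0.0008]
rotvec(tool) [ 0.01  0.15 -0.05]
lin after turn [-0.0005 -0.0003  0.0008]
```

View pics/s28.png

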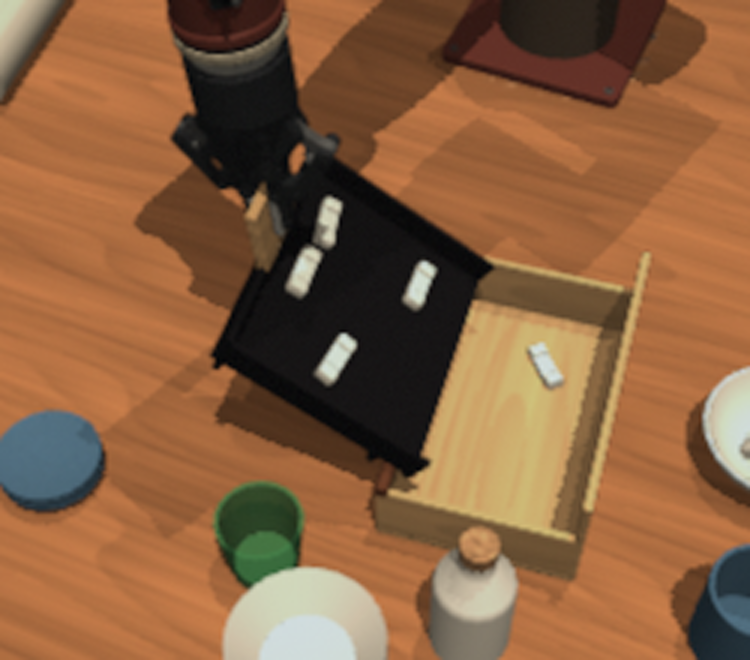

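Request:
carry_out:
  linear:
    - [-0.0019,0,-0.0038]
    - [-0.0029,0,-0.0057]
    - [-0.0029,0,-0.0057]
    - [-0.0029,0,-0.0057]
    - [-0.0029,0,-0.0057]
    - [-0.0029,0,-0.0057]
    - [-0.0029,0,-0.0057]
    - [-0.0029,0,-0.0057]
    - [-0.0029,0,-0.0057]
    - [-0.0019,0,-0.0038]
  rotation:
    - [0,-1,0]
    - [0,-1.5,0]
    - [0,-1.5,0]
    - [0,-1.5,0]
    - [0,-1.5,0]
    - [0,-1.5,0]
    - [0,-1.5,0]
    - [0,-1.5,0]
    - [0,-1.5,0]
    - [0,-1,0]

```text
clock: 51.65
tool_pos: [0.5575, -0.0179, 0.2948]
tool_rot: [0.569, 0.431, 0.487, -0.503]
ft_force: [0.8, 2.0, 3.6]
opening: 0.103
```

```bash
python3 - <<'E'
from ik import *
s=st();print(np.round(s['torque'],2))
img,K,V=cam('scene');big(img,(150,80,400,300),3,'s29.png')
tp,tR=hook(np.radians(46));delta(*tool_for(tp,tR,-1))
E
```

```text
t51.65 p [ 0.5575 -0.0179  0.2948] F [0.8 2.  3.6] op 0.103 q [-0.103  0.058  1.73  -0.156  1.321  1.382]
[1.31 0.11 0.01]
linear(tool)  [-0.0008 -0.0003  0.0009]
rotvec(tool) [ 0.    0.14 -0.04]
lin after turn [-0.0008 -0.0003  0.0009]
```

View pics/s29.png

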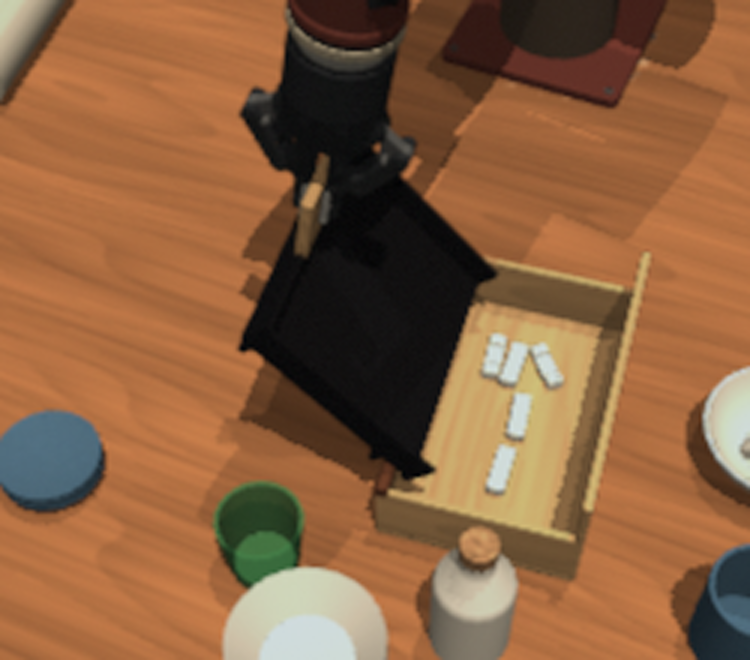

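Request:
carry_out:
  linear:
    - [-0.0019,0,-0.0038]
    - [-0.0029,0,-0.0057]
    - [-0.0029,0,-0.0057]
    - [-0.0029,0,-0.0057]
    - [-0.0029,0,-0.0057]
    - [-0.0029,0,-0.0057]
    - [-0.0029,0,-0.0057]
    - [-0.0029,0,-0.0057]
    - [-0.0029,0,-0.0057]
    - [-0.0019,0,-0.0038]
  rotation:
    - [0,-1,0]
    - [0,-1.5,0]
    - [0,-1.5,0]
    - [0,-1.5,0]
    - [0,-1.5,0]
    - [0,-1.5,0]
    - [0,-1.5,0]
    - [0,-1.5,0]
    - [0,-1.5,0]
    - [0,-1,0]

```text
clock: 52.7
tool_pos: [0.5504, 0.0399, 0.3067]
tool_rot: [0.624, 0.366, 0.414, -0.552]
ft_force: [-0.7, 4.2, 4.2]
opening: 0.101
```

Request:
carry_out:
  linear:
    - [0,0,0]
    - [0,0,0]
    - [0,0,0]
    - [0,0,0]
    - [0,0,0]
    - [0,0,0]
    - [0,0,0]
    - [0,0,0]
    - [0,0,0]
    - [0,0,0]
  rotation:
    - [0,0,0]
    - [0,0,0]
    - [0,0,0]
    - [0,0,0]
    - [0,0,0]
    - [0,0,0]
    - [0,0,0]
    - [0,0,0]
    - [0,0,0]
    - [0,0,0]

```text
clock: 53.7
tool_pos: [0.5504, 0.0391, 0.3062]
tool_rot: [0.623, 0.367, 0.415, -0.552]
ft_force: [0.8, 5.6, 0.8]
opening: 0.107
```

```bash
python3 - <<'E'
from ik import *
s=st();print(np.round(s['torque'],2))
img,K,V=cam('scene');big(img,(150,80,450,300),2.6,'s30.png')
img,K,V=cam('top');big(img,(70,150,430,330),2.2,'t30.png')
tp,tR=hook(np.radians(60));delta(*tool_for(tp,tR,-1))
b,e=tool_for(*hook(0),-1);
a=tool_for(*hook(np.radians(60)),-1);c=tool_for(*hook(np.radians(56)),-1);print(a[1].inv().apply(c[0]-a[0]).round(5))
E
```

```text
t53.70 p [0.5504 0.0391 0.3062] F [0.8 5.6 0.8] op 0.107 q [ 0.111  0.069  1.729 -0.406  1.358  1.651]
[ 2.24 -0.03  0.26]
linear(tool)  [-0.0019 -0.0003  0.0001]
rotvec(tool) [-0.07 -0.04  0.02]
lin after turn [-0.0019 -0.0003  0.0001]
[ 0.00845 -0.       0.01486]
```

View pics/s30.png

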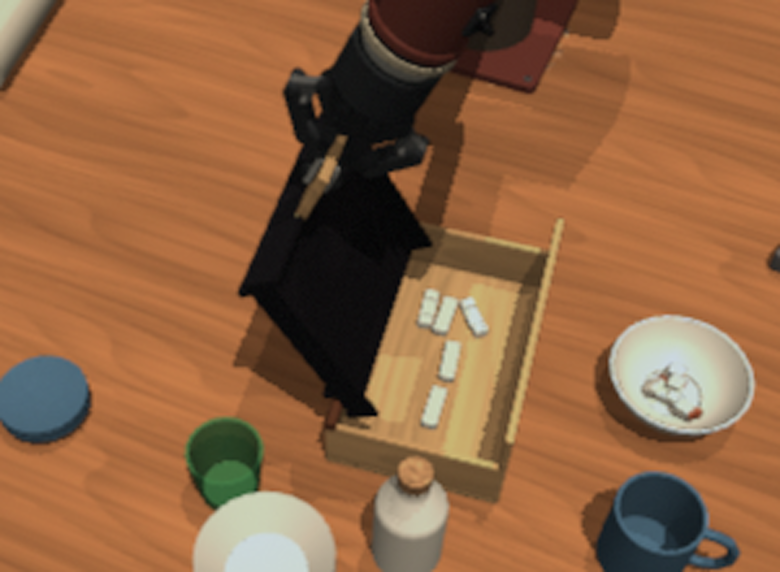

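View pics/t30.png

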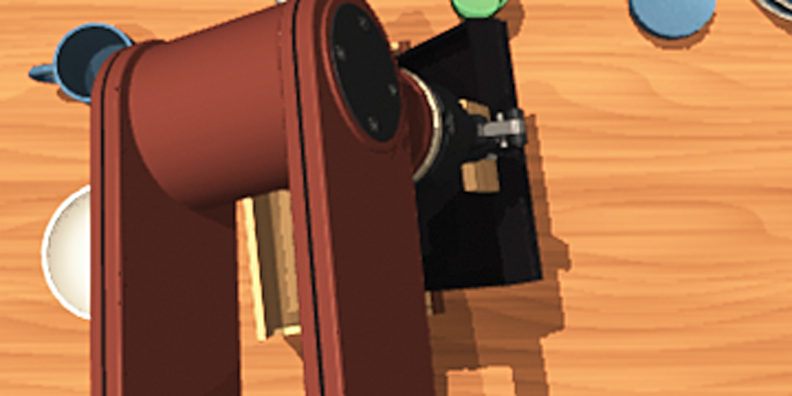

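Request:
carry_out:
  linear:
    - [0.004,0,0.0075]
    - [0.0085,0,0.0149]
    - [0.0085,0,0.0149]
    - [0.0085,0,0.0149]
    - [0.0085,0,0.0149]
    - [0.0085,0,0.0149]
    - [0.0085,0,0.0149]
    - [0.0085,0,0.0149]
    - [0.0085,0,0.0149]
    - [0.004,0,0.0075]
  rotation:
    - [0,2,0]
    - [0,4,0]
    - [0,4,0]
    - [0,4,0]
    - [0,4,0]
    - [0,4,0]
    - [0,4,0]
    - [0,4,0]
    - [0,4,0]
    - [0,2,0]

```text
clock: 54.8
tool_pos: [0.5661, -0.1006, 0.2461]
tool_rot: [0.462, 0.521, 0.588, -0.412]
ft_force: [-1.4, 5.9, 2.6]
opening: 0.103
```

```bash
python3 - <<'E'
from ik import *
s=st();print(np.round(s['torque'],2))
tp,tR=hook(np.radians(24));delta(*tool_for(tp,tR,-1))
E
```

```text
t54.80 p [ 0.5661 -0.1006  0.2461] F [-1.4  5.9  2.6] op 0.103 q [-0.406  0.206  1.668  0.206  1.394  0.997]
[ 2.26 -0.1   0.08]
linear(tool)  [-0.0025  0.0012 -0.0025]
rotvec(tool) [-0.22 -0.31  0.14]
lin after turn [-0.0025  0.0012 -0.0025]
```

Request:
carry_out:
  linear:
    - [0.002,0,0.005]
    - [0.0075,0,0.0135]
    - [0.0085,0,0.0149]
    - [0.0085,0,0.0149]
    - [0.0085,0,0.0149]
    - [0.0085,0,0.0149]
    - [0.004,0,0.0075]
    - [0,0,0]
    - [0,0,0]
    - [0,0,0]
  rotation:
    - [0,2,0]
    - [0,4,0]
    - [0,4,0]
    - [0,4,0]
    - [0,4,0]
    - [0,4,0]
    - [0,2,0]
    - [0,0,0]
    - [0,0,0]
    - [0,0,0]

```text
clock: 55.8
tool_pos: [0.5747, -0.1575, 0.1711]
tool_rot: [0.334, 0.593, 0.67, -0.295]
ft_force: [0.1, 0.7, -3.4]
opening: 0.104
```

```bash
python3 - <<'E'
from ik import *
s=st();print(np.round(s['torque'],2))
tp,tR=hook(0);delta(*tool_for(tp,tR,-1))
p=np.array(s['tool_pos']);Rn=rot(s['tool_rot'])
a,b=tool_for(*hook(0,dz=.035),-1)
c=srows(a,b,10)
T=np.array([TRAY[0],TRAY[1],.055]);
d,e=tool_for(T,Rz(TRAY[2]),-1);c=srows(d,e,20,src=c)
E
```

```text
t55.80 p [ 0.5747 -0.1575  0.1711] F [ 0.1  0.7 -3.4] op 0.104 q [-0.604  0.508  1.525  0.468  1.573  0.733]
[-0.97 -0.09 -0.06]
linear(tool)  [ 0.0013 -0.0003  0.0035]
rotvec(tool) [ 0.02  0.18 -0.02]
lin after turn [ 0.0012 -0.0003  0.0035]
linear [[-0.0007,0,-0.0005],[-0.0021,0,-0.0013],[-0.003,-0.0001,-0.002],[-0.0036,0,-0.0024],[-0.0039,-0.0001,-0.0026],[-0.004,0,-0.0026],[-0.0036,0,-0.0024],[-0.003,-0.0001,-0.002],[-0.002,0,-0.0013],[-0.0007,0,-0.0005]]
rotation [[0,0,0],[0,0,0],[0,0,0],[0,0.1,0],[0,0,0],[0,0,0],[0,0,0],[0,0.1,0],[0,0,0],[0,0,0]]
linear [[-0.0003,-0.0008,0.0008],[-0.0007,-0.0024,0.0023],[-0.0012,-0.0038,0.0036],[-0.0016,-0.005,0.0048],[-0.002,-0.0058,0.0059],[-0.0024,-0.0067,0.0069],[-0.0027,-0.0071,0.0076],[-0.0029,-0.0074,0.0083],[-0.0032,-0.0076,0.0087],[-0.0033,-0.0075,0.0091]]
rotation [[0.1,0,0.1],[0.3,0,0.2],[0.5,0,0.4],[0.6,0,0.4],[0.8,0,0.6],[0.8,0,0.7],[1.0,0,0.7],[1.0,0,0.8],[1.1,0,0.8],[1.1,0,0.8]]
linear [[-0.0035,-0.0073,0.0093],[-0.0035,-0.0069,0.0091],[-0.0034,-0.0064,0.009],[-0.0033,-0.0059,0.0084],[-0.0031,-0.0051,0.0078],[-0.0027,-0.0043,0.0068],[-0.0023,-0.0035,0.0058],[-0.0018,-0.0026,0.0043],[-0.0011,-0.0016,0.0028],[-0.0004,-0.0006,0.001]]
rotation [[1.0,0,0.8],[1.1,0,0.8],[1.0,0,0.8],[1.0,0,0.7],[0.8,0,0.7],[0.8,0,0.6],[0.6,0,0.4],[0.5,0,0.4],[0.3,0,0.2],[0.1,0,0.1]]
```

Request:
carry_out:
  linear:
    - [-0.0007,0,-0.0005]
    - [-0.0021,0,-0.0013]
    - [-0.003,0,-0.002]
    - [-0.0036,0,-0.0024]
    - [-0.0039,0,-0.0026]
    - [-0.004,0,-0.0026]
    - [-0.0036,0,-0.0024]
    - [-0.003,0,-0.002]
    - [-0.002,0,-0.0013]
    - [-0.0007,0,-0.0005]
  rotation:
    - [0,0,0]
    - [0,0,0]
    - [0,0,0]
    - [0,0.1,0]
    - [0,0,0]
    - [0,0,0]
    - [0,0,0]
    - [0,0.1,0]
    - [0,0,0]
    - [0,0,0]

```text
clock: 56.8
tool_pos: [0.5748, -0.1601, 0.2026]
tool_rot: [0.332, 0.594, 0.671, -0.294]
ft_force: [0.2, -0.7, -3.8]
opening: 0.105
```

Request:
carry_out:
  linear:
    - [-0.0003,-0.0008,0.0008]
    - [-0.0007,-0.0024,0.0023]
    - [-0.0012,-0.0038,0.0036]
    - [-0.0016,-0.005,0.0048]
    - [-0.002,-0.0058,0.0059]
    - [-0.0024,-0.0067,0.0069]
    - [-0.0027,-0.0071,0.0076]
    - [-0.0029,-0.0074,0.0083]
    - [-0.0032,-0.0076,0.0087]
    - [-0.0033,-0.0075,0.0091]
  rotation:
    - [0.1,0,0.1]
    - [0.3,0,0.2]
    - [0.5,0,0.4]
    - [0.6,0,0.4]
    - [0.8,0,0.6]
    - [0.8,0,0.7]
    - [1,0,0.7]
    - [1,0,0.8]
    - [1.1,0,0.8]
    - [1.1,0,0.8]

```text
clock: 57.8
tool_pos: [0.5229, -0.222, 0.1829]
tool_rot: [0.306, 0.647, 0.621, -0.32]
ft_force: [-0.2, 0.8, -3.0]
opening: 0.107
```

Request:
carry_out:
  linear:
    - [-0.0035,-0.0073,0.0093]
    - [-0.0035,-0.0069,0.0091]
    - [-0.0034,-0.0064,0.009]
    - [-0.0033,-0.0059,0.0084]
    - [-0.0031,-0.0051,0.0078]
    - [-0.0027,-0.0043,0.0068]
    - [-0.0023,-0.0035,0.0058]
    - [-0.0018,-0.0026,0.0043]
    - [-0.0011,-0.0016,0.0028]
    - [-0.0004,-0.0006,0.001]
  rotation:
    - [1,0,0.8]
    - [1.1,0,0.8]
    - [1,0,0.8]
    - [1,0,0.7]
    - [0.8,0,0.7]
    - [0.8,0,0.6]
    - [0.6,0,0.4]
    - [0.5,0,0.4]
    - [0.3,0,0.2]
    - [0.1,0,0.1]

```text
clock: 58.8
tool_pos: [0.4724, -0.2826, 0.164]
tool_rot: [0.281, 0.693, 0.569, -0.343]
ft_force: [0.2, 0.7, -3.8]
opening: 0.105
```

```bash
python3 - <<'E'
from ik import *
s=st();print(np.round(s['torque'],2))
img,K,V=cam('scene');big(img,(150,80,450,300),2.6,'s31.png')
d,e=tool_for(np.array([TRAY[0],TRAY[1],.003]),Rz(TRAY[2]),-1);delta(d,e)
E
```

```text
t58.80 p [ 0.4724 -0.2826  0.164 ] F [ 0.2  0.7 -3.8] op 0.105 q [-0.908  0.417  1.67   0.478  1.524  0.721]
[-0.98  0.22 -0.01]
linear(tool)  [0.0407 0.0002 0.0307]
rotvec(tool) [-0.1  -0.17 -0.  ]
lin after turn [0.0408 0.0001 0.0306]
```

View pics/s31.png

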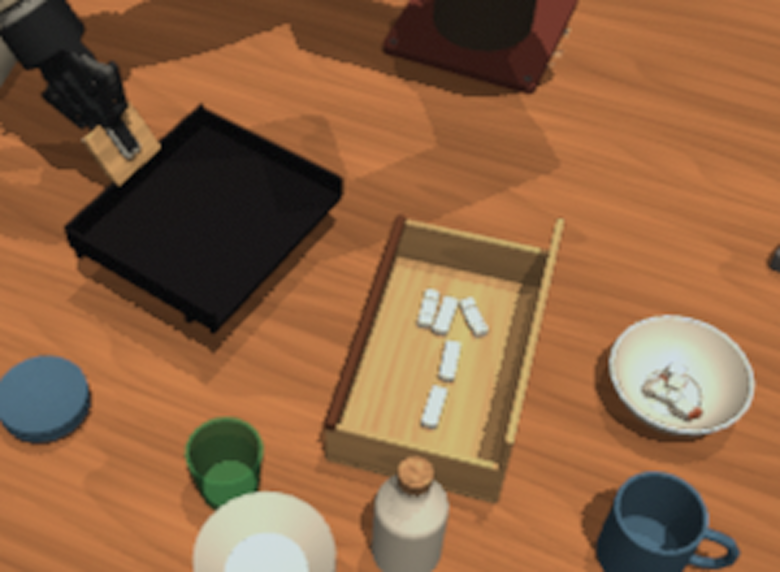

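Lower to ~3 mm, then small steps to contact.

Request:
carry_out:
  linear:
    - [0.0015,0,0.001]
    - [0.004,0,0.003]
    - [0.005,0,0.004]
    - [0.006,0,0.0045]
    - [0.006,0,0.0045]
    - [0.006,0,0.0045]
    - [0.005,0,0.004]
    - [0.004,0,0.003]
    - [0.002,0,0.0015]
    - [0.001,0,0.0006]
  rotation:
    - [0,0,0]
    - [0,-0.1,0]
    - [0,0,0]
    - [0,0,0]
    - [0,0,0]
    - [0,0,0]
    - [0,0,0]
    - [0,0,0]
    - [0,0,0]
    - [0,0,0]

```text
clock: 59.85
tool_pos: [0.4724, -0.2821, 0.113]
tool_rot: [0.281, 0.693, 0.569, -0.343]
ft_force: [-0.6, 0.1, -3.5]
opening: 0.108
```

Request:
carry_out:
  linear:
    - [0.0004,0,0.0003]
    - [0.0004,0,0.0003]
    - [0.0004,0,0.0003]
    - [0.0004,0,0.0003]
    - [0.0004,0,0.0003]
    - [0,0,0]
    - [0,0,0]
    - [0,0,0]
    - [0,0,0]
    - [0,0,0]
  rotation:
    - [0,0,0]
    - [0,0,0]
    - [0,0,0]
    - [0,0,0]
    - [0,0,0]
    - [0,0,0]
    - [0,0,0]
    - [0,0,0]
    - [0,0,0]
    - [0,0,0]

```text
clock: 60.85
tool_pos: [0.4725, -0.2822, 0.1108]
tool_rot: [0.281, 0.693, 0.569, -0.343]
ft_force: [0.2, -0.0, -4.3]
opening: 0.104
```

```bash
python3 - <<'E'
from ik import *
s=st();print(np.round(s['torque'],2))
d,e=tool_for(np.array([TRAY[0],TRAY[1],.0]),Rz(TRAY[2]),-1);delta(d,e)
E
```

```text
t60.85 p [ 0.4725 -0.2822  0.1108] F [ 0.2 -0.  -4.3] op 0.104 q [-0.907  0.496  1.679  0.481  1.444  0.68 ]
[-0.93  0.16 -0.01]
linear(tool)  [0.0007 0.0001 0.0005]
rotvec(tool) [-0.08 -0.06  0.01]
lin after turn [0.0007 0.0001 0.0005]
```

Request:
carry_out:
  linear:
    - [0.0003,0,0.0002]
    - [0.0003,0,0.0002]
    - [0.0003,0,0.0002]
    - [0.0002,0,0.0002]
    - [0,0,0]
    - [0,0,0]
    - [0,0,0]
    - [0,0,0]
    - [0,0,0]
    - [0,0,0]
  rotation:
    - [0,0,0]
    - [0,0,0]
    - [0,0,0]
    - [0,0,0]
    - [0,0,0]
    - [0,0,0]
    - [0,0,0]
    - [0,0,0]
    - [0,0,0]
    - [0,0,0]

```text
clock: 61.85
tool_pos: [0.4726, -0.2822, 0.1098]
tool_rot: [0.281, 0.693, 0.569, -0.343]
ft_force: [-2.5, -1.3, 4.7]
opening: 0.105
```

Request:
carry_out:
  linear:
    - [0,0,0]
    - [0,0,0]
    - [0,0,0]
    - [0,0,0]
    - [0,0,0]
    - [0,0,0]
    - [-0.01,0,0]
    - [-0.02,0,0]
    - [-0.03,0,0]
    - [-0.03,0,0]
  rotation:
    - [0,0,0]
    - [0,0,0]
    - [0,0,0]
    - [0,0,0]
    - [0,0,0]
    - [0,0,0]
    - [0,0,0]
    - [0,0,0]
    - [0,0,0]
    - [0,0,0]
  fingers: -0.2
  newtons: 30

```text
clock: 62.85
tool_pos: [0.4617, -0.3363, 0.1822]
tool_rot: [0.281, 0.692, 0.569, -0.343]
ft_force: [0.2, -0.5, -0.6]
opening: 0.4
```

Request:
carry_out:
  linear:
    - [-0.03,0,0]
    - [-0.03,0,-0.01]
    - [-0.03,0,-0.03]
    - [-0.01,0,-0.02]
    - [0,0,0]
    - [0,0,0]
    - [0,0,0]
    - [0,0,0]
    - [0,0,0]
    - [0,0,0]
  rotation:
    - [0,0,0]
    - [0,0,0]
    - [0,0,0]
    - [0,0,0]
    - [0,0,0]
    - [0,0,0]
    - [0,0,0]
    - [0,0,0]
    - [0,0,0]
    - [0,0,0]

```text
clock: 63.85
tool_pos: [0.4594, -0.3483, 0.2961]
tool_rot: [0.28, 0.693, 0.569, -0.343]
ft_force: [-1.0, -0.5, -0.8]
opening: 0.401
```

```bash
python3 - <<'E'
from ik import *
s=st()
img,K,V=cam('scene');big(img,(150,80,450,300),2.6,'s32.png')
img,K,V=cam('top');big(img,(70,150,430,330),2.2,'t32.png');big(img,(80,225,165,305),7,'bowl32.png')
for r in rests(img,K,V,.018,poly([(192,183),(252,178),(265,290),(205,295)])): print(np.round(r['p'],3),round(r['L']),round(r['W']),r['red'])
E
```

```text
t63.85 p [ 0.4594 -0.3483  0.2961] F [-1.  -0.5 -0.8] op 0.401 q [-0.985  0.352  1.483  0.452  1.781  0.771]
[0.592 0.151] 45 17 0
[0.534 0.147] 46 17 0
[0.481 0.122] 45 16 0
[0.479 0.103] 46 17 0
[0.47 0.15] 45 16 0
```

View pics/s32.png

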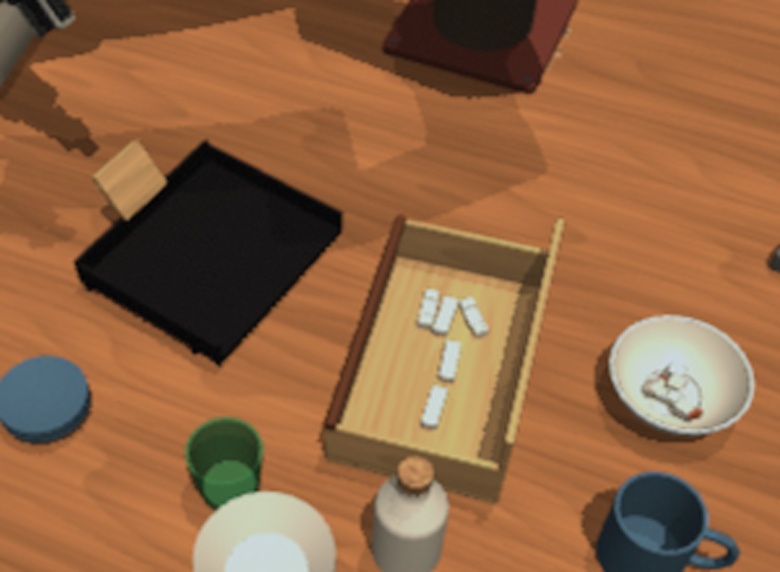

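View pics/t32.png

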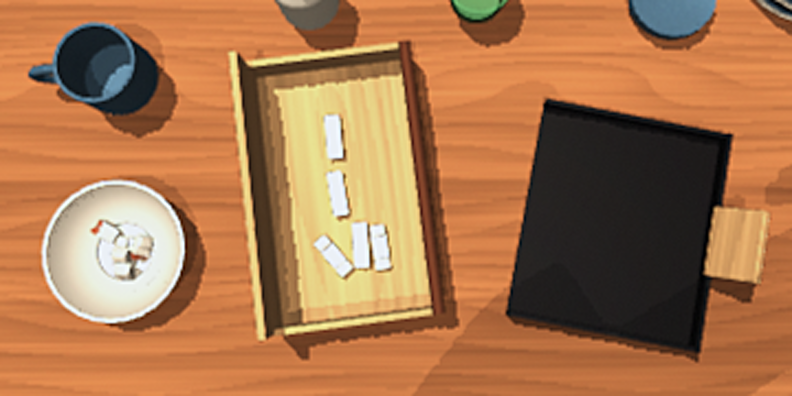

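View pics/bowl32.png

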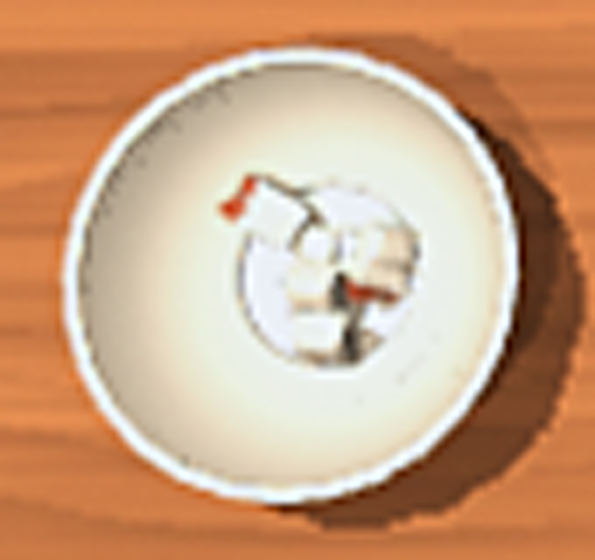

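```bash
python3 -c "
from plant import *
print(finish_job())"
```

```text
the job is handed in; nothing more can be done
None
```

The job is handed in at about 64 s on the robot's clock, and every check I made came out as the task asks. The hand-in itself reported no verdict.

- **Broken rests:** I picked one out of the display box and four out of the tray and put all five in the white bowl. The bowl pieces overlap in the last pictures, so I relied on having confirmed each grasp and release as it happened rather than on counting them apart in the final view.
- **Tipping the tray:** I lifted the tray by its handle and hooked its groove over the rim. Contact came at the height expected for the groove. With the rim as pivot I tipped it to about 60°, and all four whole rests had already slid into the box at about 46°.
- **Setting back:** The empty tray went back flat where it had stood, and I released the handle and backed away.

The last pictures show five whole rests in the box (four from the tray, one from before), each measuring 45–46 mm with no brown break showing. The tray is empty and level, the other crockery stands where it was, and the gripper is clear of everything. The highest wrist reading I saw was about 9 N, between moves. No check failed; arm readings taken just after a move were off by a few millimetres until it settled, and I corrected for that before each grasp.

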